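# Fit the guard spring across the front of a shaker deck

## Task

The shaker's front guard spring has been taken off and lies on the worktop. Put the pin at one end of the spring fully down into the hole in the block on the shaker's deck, then stretch the spring along the front of the deck until the eye at its other end slips over the ramped post and sits down behind the post's sheer face, so that the spring stays tight on its own. Do not knock over or push about the vials and the bottle standing on the deck.

Things in the scene. Friction and masses are not known exactly. Their poses are not given: they have to be found in the camera images.
- shaker: Low shaker, fixed, 160 x 254 mm; flat aluminium deck 58 mm above the worktop. Origin: centre of its underside, z up, y along its long side, x from its open front (robot's side) to its back. A rod guard rail 34 mm above the deck runs round sides and back from x = 5 mm on. On the deck's front edge, at x = -50 mm, stand the hole block (y = 105 mm) and the ramped post (y = -107 mm)
- hole_mouth (a point): Centre of the mouth of the hole in the top of the hole block (dark steel, 36 x 36 mm, 17 mm high, on the deck). The hole is vertical, 8 mm in diameter, 17 mm deep down to the deck, with a small chamfer. Axes as the shaker's
- post_face (a point): Foot, at deck level, of the post's sheer face, which looks along the shaker's -y, away from the hole block; 212 mm from the hole's axis. The steel post is 12 mm wide (x) and 11 mm high: coming from the hole block along -y, a ramp rises from the deck over 24 mm, then a 6 mm flat top, then this sheer face; 20 mm of free deck beyond. Axes as the shaker's
- spring: Loose steel tension spring unit, 0.1 kg, 177 mm long relaxed; stands level on the worktop on its pin and its eye. Origin: lower tip of the pin; z up; x along the spring from pin to eye. Pin: 6 mm in diameter, 16 mm long, round tip, under a shoulder block 14 x 26 mm (z = 16 to 40 mm). Coil: 20 mm across, axis at z = 27 mm, from x = 12 to 108 mm, then the eye end. It does not bend
- pin_tip (a point): Lower tip of the pin of the spring (same point as the spring's origin)
- grip_tab (a point): On the spring's upright grip tab, over the pin, 60 mm above the pin's tip. The tab is 9 mm thick along the spring's x, 24 mm wide along its y, from z = 40 mm to its top at z = 74 mm
- eye_bar (a point): Eye end of the spring: inner side of the eye's far crossbar, midway, at the level of its underside; 171 mm from the pin's axis when relaxed, level with the pin's tip. The eye is a flat loop of 6 mm round bar, 28 mm wide (y) and about 50 mm long (x) inside. Stretching slides the eye end straight along the spring's x, at most 75 mm; pull 1.7 N at first, plus 0.17 N per mm (9 N fitted)
- push_face (a point): Eye end of the spring: point on the pin-side face of the push plate, above the coil. The plate is upright, 8 mm thick along x, 34 mm wide along y, from z = 18 to 68 mm above the pin tip's level (top 13 mm above this point, coil's top 18 mm below it). This face is 114 mm from the pin's axis when relaxed, 57 mm short of eye_bar. It can be pushed away from the pin, from above the coil
- vial_1: Vial with white cap, 27 mm across, 60 mm high, loose on the deck behind the spring's line. Origin: centre of its underside
- vial_2: Vial with black cap, 27 mm across, 60 mm high, loose on the deck behind the spring's line. Origin: centre of its underside
- bottle_3: Brown reagent bottle, 48 mm across, 92 mm high, loose on the deck behind the spring's line. Origin: centre of its underside

How it is judged:
On the way, in this order (a step that is already met when the one before it is completed fails the run):
1. the pin is down in the hole (horizontal distance between pin_tip and hole_mouth below 0.005 m and z of pin_tip in the frame of hole_mouth below -0.01 m), for 0.2 s.
2. the eye is down behind the post's sheer face, with the pin still in the hole (all of step 1 and y of eye_bar in the frame of post_face between -0.008 and 0.003 m and x of eye_bar in the frame of post_face between -0.012 and 0.012 m and z of eye_bar in the frame of post_face below 0.006 m), for 0.2 s.
At the end, for the whole second after the job is handed in: The pin's tip is at least 10 mm below the hole's mouth and within 5 mm of its axis; the eye's far crossbar bears on the post's sheer face (3 mm before to 8 mm beyond it, within 12 mm sideways) with its underside less than 6 mm above the deck; spring at rest; vials and bottle upright (all of step 2 and linear speed of spring below 0.02 m/s and angle between each of vial_1, vial_2, bottle_3's own z axis and vertical below 0.2 rad); the robot touches nothing.
It fails at once if the white-capped vial on the deck is shifted by more than 30 mm or tipped (distance of vial_1 from where it was at the start of the episode above 0.03 m or angle between vial_1's own z axis and vertical above 0.4 rad).
It fails at once if the black-capped vial on the deck is shifted by more than 30 mm or tipped (distance of vial_2 from where it was at the start of the episode above 0.03 m or angle between vial_2's own z axis and vertical above 0.4 rad).
It fails at once if the brown bottle on the deck is shifted by more than 30 mm or tipped (distance of bottle_3 from where it was at the start of the episode above 0.03 m or angle between bottle_3's own z axis and vertical above 0.4 rad).
It also fails if it takes over 58 s, if anything falls off the work surface, if the arm or the gripper's body presses on something with over 40 N, if the wrist force passes 120 N, or if a joint passes its speed limit or range.

## Robot

A 7-joint arm with a two-finger parallel gripper is mounted at the origin on a cart in front of the work surface, level with it; the furniture and walls round the work are solid. World frame = base frame: x ahead of the robot, y to its left, z up, the work surface at z = 0. Lengths are in m, angles in rad, forces in N, time in s.
With the tool pointing down it reaches from about 0.4 to 0.875 m from the base axis. Payload 19.3 kg.
Tool frame: the origin (TCP) lies at the very end of the fingers, on their centre line; the grasp point (between the pads) lies manip.hold_point_z behind it (manip.hold_point_z is the distance from the TCP to the grasp point, in m); z points along the fingers, y is the line along which they close (so a half turn about z gives the same grasp; the last joint's range is limited). The gripper opens to 85 mm and grips with 20 to 120 N. Pads are 22 mm wide; open, the fingers measure 114 mm over their backs; the gripper's body (76 mm by 85 mm) begins 54 mm behind the grasp point. The pads swing forward as they close: fully open they stand 13 mm farther back than shut.
Start: joints at [1.251, 0.521, -0.036, 1.599, 0.021, 1.021, -0.113], TCP at [0.154, -0.606, 0.231] pointing down, gripper open.
Joint ranges: [-2.91, 2.91], [-0.3, 2.13], [-1.5, 1.42], [0.17, 2.43], [-1.26, 4.41], [0.16, 1.93], [-2.52, 2.52]. Speed limits (rad/s): [1.89, 1.89, 2.39, 2.39, 3.01, 3.01, 3.01].

## Interface

Orientations are given as a rotation vector (axis times angle).
In Python, from workcell import manip gives the robot as it stands.
- The arm moves only by the tool move_arm, never from a script. Its argument "series" is a list of rows, each an object of numbers: "gripper": the opening, from -1 (shut) to 1 (fully open), so that 0 is half open; "tx", "ty", "tz": the shift along the tool's x, y, z in cm; "spin": the turn about the tool's z in rad. In form: [{"gripper": .., "tx": .., "ty": .., "tz": .., "spin": ..}, ...]. A call has 1 to 5 rows; each row shifts and turns the commanded pose from where the row before left it, along the tool's axes as they then stand; what a row does not reach is not made up. A row lasts 1/12 s, in which the tool goes at most 41.7 mm and 7.16 degrees, less where a joint would pass 70% of its speed; a pose out of reach is approached as far as the arm can. A call is refused whole if a number of a shift passes 4.17 or a number of a turn 0.125, either way. A call with a gripper value outside its range is refused whole. The fingers move at their own pace and stop on an object; "force" is the grip in N (left out, the last holds). Time passes only in rows, so rows that do not move let the fingers close. It gives the time, the measured TCP pose, the force and the opening at its end, in the units of the state.
- manip.get_state(): the state, without advancing time (a new reading comes with each control period).
- manip.get_image(name): name is "side" or "top" or "wrist"; returns a dict with "image" (384x512x3 uint8, red, green, blue), "intrinsics" (3x3 intrinsics, pixels), "origin" and "attitude" of the camera in the world. Camera axes: x right, y down, z forward; pixel columns grow to the right and rows downward; lengths in m; the calibration is good to about 2 mm. A picture is of the moment at which its call begins. There is no depth.
- manip.finish_job(): hands the job in, once; it reports no verdict.
The state is a dict: "clock": time; "joint_pos": joint angles; "joint_velocities": joint speeds; "effort": joint torques, N m; "position": TCP position; "eef_rot": TCP orientation; "wrist_force": force on the tool from outside, world axes, zero at the start; "moment": the same for the moment, N m; "opening": finger opening in m.
Only numpy, scipy, OpenCV 4.12 (cv2) and the standard library are available. Lean on these libraries where they do the work, as an engineer would, in place of code of your own. Each camera call takes 0.05 s, during which the arm holds its last target. There are 200 camera calls.

## Working session

There is one attempt and no reset: what is moved stays moved. The work goes in short steps, Python scripts to look and compute and a tool call to move; the robot and the scene stay as the last step left them, time stands still between calls to the robot, and variables do not carry over. Pictures are saved under pics/ and viewed, on a budget of 10 in all, crops included, one or two more only if the job needs it, and the job is handed in when it is done.

Besides the shell and the picture viewer there is one more tool, called as name(argument=value, ...), one argument or row to a line, values as JSON. move_arm: Moves the arm, as the interface text tells. Its arguments: {"type":"object","properties":{"series":{"type":"array"},"force":{"type":"number"}},"required":["series"]}

```bash
mkdir -p pics; ls
cat > h.py <<'E'
import numpy as np,cv2
from workcell import manip
from scipy.spatial.transform import Rotation as R
def att(a):
    a=np.array(a,float)
    return a if a.shape==(3,3) else (R.from_rotvec(a) if a.size==3 else R.from_quat(a)).as_matrix()
def grab(n,f):
    d=manip.get_image(n); cv2.imwrite('pics/'+f,d['image'][:,:,::-1]); np.save('pics/'+f+'.npy',dict(d),allow_pickle=True); return d
def load(f): return np.load('pics/'+f+'.npy',allow_pickle=True).item()
def ray(d,u,v,z):
    r=att(d['attitude'])@np.linalg.inv(d['intrinsics'])@[u,v,1]; o=np.array(d['origin']); return o+r*(z-o[2])/r[2]
def proj(d,p):
    q=np.array(d['intrinsics'])@att(d['attitude']).T@(np.array(p)-d['origin']); return q[:2]/q[2]
E
python3 - <<'E'
from h import *
s=manip.get_state();print({k:np.round(v,3) for k,v in s.items()},manip.hold_point_z)
ims=[]
for n in("side","top","wrist"):
    d=grab(n,n+'0.png');print(n,d['intrinsics'],d['origin'],d['attitude'])
E
```

```text
pics
{'clock': np.float64(0.0), 'joint_pos': array([ 1.251,  0.522, -0.036,  1.6  ,  0.021,  1.021, -0.113]), 'joint_velocities': array([-0.   ,  0.001,  0.001,  0.001,  0.001, -0.001, -0.   ]), 'effort': array([ 1.0000e-03, -9.2712e+01,  1.9810e+00, -3.6994e+01,  1.8000e-02,
        8.0000e-03, -0.0000e+00]), 'position': array([ 0.154, -0.605,  0.231]), 'eef_rot': array([-3.116, -0.391,  0.   ]), 'wrist_force': array([ 0.7  , -0.231,  0.47 ]), 'moment': array([-0.009,  0.011,  0.02 ]), 'opening': np.float64(0.086)} 0.0187
side [[398.34285757   0.         251.2046621 ]
 [  0.         398.34285757 185.63913101]
 [  0.           0.           1.        ]] [ 0.22872827 -1.03681338  0.66342081] [-2.04328034  0.30950116 -0.15380561]
top [[435.19482376   0.         260.93859648]
 [  0.         435.19482376 187.6204313 ]
 [  0.           0.           1.        ]] [ 0.23719263 -0.00799455  1.59856932] [-2.14783121  2.1039094  -0.19312312]
wrist [[335.54467848   0.         258.08154986]
 [  0.         335.54467848 188.06316934]
 [  0.           0.           1.        ]] [ 0.23566677 -0.58484529  0.37389881] [ 2.26694176 -1.76001145 -0.29064936]
```

View pics/side0.png

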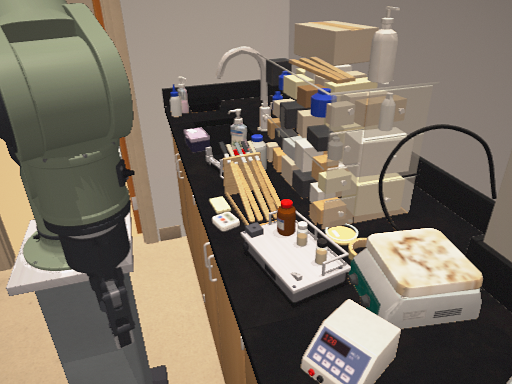

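View pics/top0.png

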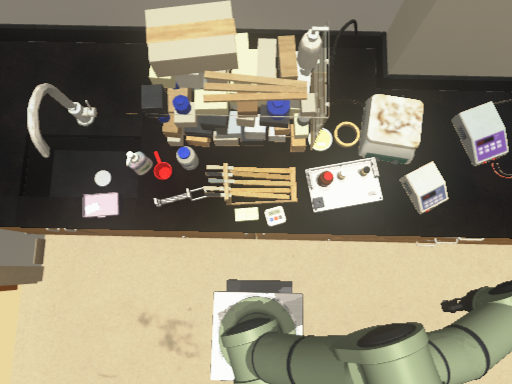

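Side view: shaker centre about (295,255), hole block near (255,230), post near (297,275). Top view: shaker about (343,185), with the spring probably at (157–225, 185–205). I'll enlarge both.

Run:
```python
from h import *
t=cv2.imread('pics/top0.png');s=cv2.imread('pics/side0.png')
a=cv2.resize(t[150:220,145:245],None,fx=4,fy=4,interpolation=2)   #400x280
b=cv2.resize(t[150:220,295:395],None,fx=4,fy=4,interpolation=2)
c=cv2.resize(s[195:300,235:355],None,fx=3,fy=3,interpolation=2)  #360x315
e=cv2.resize(s[125:230,190:310],None,fx=3,fy=3,interpolation=2)
o=np.zeros((600,800,3),np.uint8);o[:280,:400]=a;o[:280,400:]=b;o[285:600,:360]=c;o[285:600,400:760]=e
cv2.imwrite('pics/crop1.png',o)
d=load('top0.png')
for n,u,v in(('spr L',157,203),('spr R',222,190)):print(n,ray(d,u,v,.03))
```

```text
spr L [0.4606354  0.37292362 0.03      ]
spr R [0.51358505 0.1381775  0.03      ]
```

View pics/crop1.png

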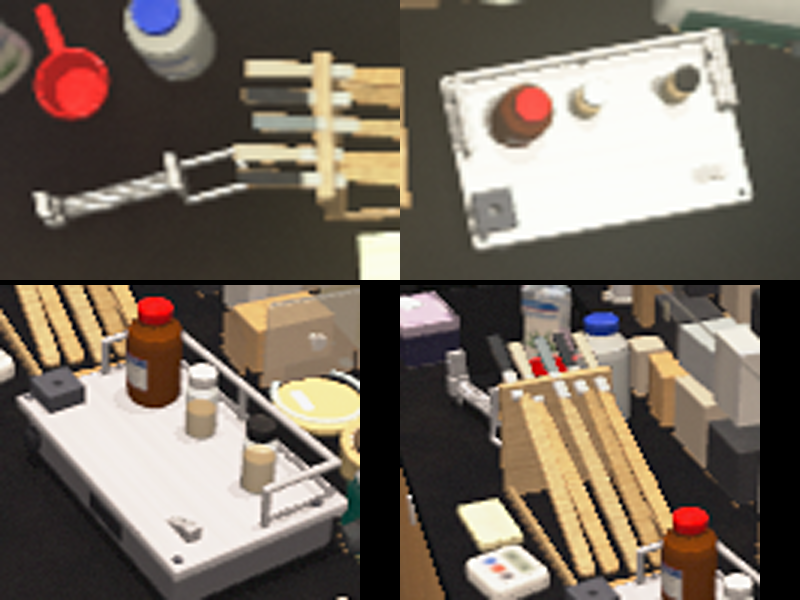

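The crops show the spring at left in the top view: pin and tab near (157,201), push plate near (189,194), eye towards the shaker. On the shaker the hole block is near (418,202) and the post near (472,193). The tool's y axis already lies nearly along the spring, so I can go without spin, and I'll look with the wrist camera over the shaker on the way.

move_arm(
  series=[
    {"gripper":1,"tx":3.2,"ty":-2.1,"tz":-0.3},
    {"tx":3.2,"ty":-2.1,"tz":-0.3},
    {"tx":3.2,"ty":-2.1,"tz":-0.3},
    {"tx":3.2,"ty":-2.1,"tz":-0.3},
    {"tx":3.2,"ty":-2.1,"tz":-0.3},
  ],
)

```text
schema error: expected keys gripper, tx, ty, tz, spin
```

move_arm(
  series=[
    {"tx":3.2,"ty":-2.1,"tz":-0.3},
    {"tx":3.2,"ty":-2.1,"tz":-0.3},
    {"tx":3.2,"ty":-2.1,"tz":-0.3},
    {"tx":3.2,"ty":-2.1,"tz":-0.3},
    {"tx":3.2,"ty":-2.1,"tz":-0.3},
  ],
)

```text
schema error: expected keys gripper, tx, ty, tz, spin
```

move_arm(
  series=[
    {"tx":3.2,"ty":-2.1},
    {"tx":1.6,"ty":-2.1},
    {"tx":0},
    {"tx":0},
    {"tx":0},
  ],
)

```text
schema error: expected keys gripper, tx, ty, tz, spin
```

Run:
```python
from h import *
s=manip.get_state();print({k:np.round(s[k],3) for k in('clock','joint_pos','position','eef_rot','wrist_force')})
d=grab('wrist','w1.png');print(d['origin'],d['attitude'])
```

```text
{'clock': np.float64(0.15), 'joint_pos': array([ 1.251,  0.522, -0.036,  1.6  ,  0.021,  1.021, -0.113]), 'position': array([ 0.154, -0.605,  0.231]), 'eef_rot': array([-3.116, -0.391,  0.   ]), 'wrist_force': array([ 1.124,  0.36 , -0.159])}
[ 0.23567357 -0.58487116  0.37397684] [ 2.26686225 -1.76000532 -0.2904568 ]
```

View pics/w1.png

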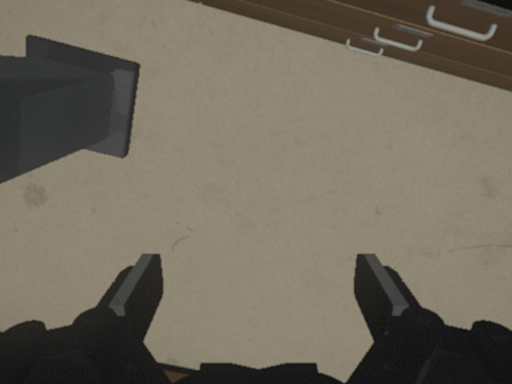

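All five keys are needed in each row. This picture (no. 4) shows the floor between the open fingers at (140,290) and (375,290); nothing has moved.

move_arm(
  series=[
    {"gripper":1,"tx":3.2,"ty":-2.1,"tz":-0.3,"spin":0},
    {"gripper":1,"tx":3.2,"ty":-2.1,"tz":-0.3,"spin":0},
    {"gripper":1,"tx":3.2,"ty":-2.1,"tz":-0.3,"spin":0},
    {"gripper":1,"tx":3.2,"ty":-2.1,"tz":-0.3,"spin":0},
    {"gripper":1,"tx":3.2,"ty":-2.1,"tz":-0.3,"spin":0},
  ],
)

```text
clock: 0.62
position: [0.2844, -0.4627, 0.2464]
eef_rot: [-3.117, -0.391, 0.0]
wrist_force: [1.7, -0.7, 0.3]
opening: 0.0855
```

move_arm(
  series=[
    {"gripper":1,"tx":3.2,"ty":-2.1,"tz":-0.3,"spin":0},
    {"gripper":1,"tx":3.2,"ty":-2.1,"tz":-0.3,"spin":0},
    {"gripper":1,"tx":3.2,"ty":-2.1,"tz":-0.3,"spin":0},
    {"gripper":1,"tx":3.2,"ty":-2.1,"tz":-0.3,"spin":0},
    {"gripper":1,"tx":3.2,"ty":-2.1,"tz":-0.3,"spin":0},
  ],
)

```text
clock: 1.03
position: [0.4136, -0.3214, 0.2615]
eef_rot: [3.117, 0.391, 0.0]
wrist_force: [1.4, -1.5, -1.0]
opening: 0.0854
```

move_arm(
  series=[
    {"gripper":1,"tx":3.2,"ty":-2.1,"tz":0,"spin":0},
    {"gripper":1,"tx":1.6,"ty":-2.1,"tz":0,"spin":0},
    {"gripper":1,"tx":0,"ty":0,"tz":0,"spin":0},
    {"gripper":1,"tx":0,"ty":0,"tz":0,"spin":0},
    {"gripper":1,"tx":0,"ty":0,"tz":0,"spin":0},
  ],
)

```text
clock: 1.45
position: [0.4484, -0.2709, 0.2612]
eef_rot: [3.117, 0.391, -0.001]
wrist_force: [0.3, -0.6, 0.4]
opening: 0.085
```

Run:
```python
from h import *
s=manip.get_state();print({k:np.round(s[k],3) for k in('clock','joint_pos','position','eef_rot','wrist_force')})
d=grab('wrist','w2.png');print(d['origin'],d['attitude'])
```

```text
{'clock': np.float64(1.45), 'joint_pos': array([ 0.571,  0.332, -0.181,  1.823,  0.07 ,  0.993, -0.96 ]), 'position': array([ 0.448, -0.271,  0.261]), 'eef_rot': array([ 3.117e+00,  3.910e-01, -1.000e-03]), 'wrist_force': array([ 0.345, -0.63 ,  0.431])}
[ 0.52971472 -0.25027989  0.40431572] [ 2.26585962 -1.76005641 -0.28961741]
```

View pics/w2.png

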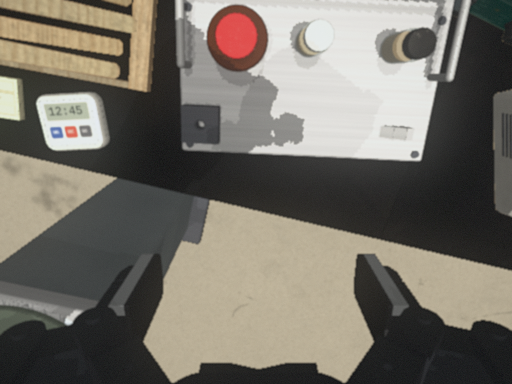

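Wrist view: hole at (201,125) in the block, post at (380–412,132), brown bottle cap (238,37), white vial (317,37), black vial (414,43). On to the spring.

move_arm(
  series=[
    {"gripper":1,"tx":0.7,"ty":-3.9,"tz":0,"spin":0},
    {"gripper":1,"tx":0.7,"ty":-3.9,"tz":0,"spin":0},
    {"gripper":1,"tx":0.7,"ty":-3.9,"tz":0,"spin":0},
    {"gripper":1,"tx":0.7,"ty":-3.9,"tz":0,"spin":0},
    {"gripper":1,"tx":0.7,"ty":-3.9,"tz":0,"spin":0},
  ],
)

```text
clock: 1.92
position: [0.4338, -0.0724, 0.2614]
eef_rot: [3.117, 0.387, 0.0]
wrist_force: [2.3, -0.1, 0.2]
opening: 0.0852
```

move_arm(
  series=[
    {"gripper":1,"tx":0.7,"ty":-3.9,"tz":0,"spin":0},
    {"gripper":1,"tx":0.7,"ty":-3.9,"tz":0,"spin":0},
    {"gripper":1,"tx":0.7,"ty":-3.9,"tz":0,"spin":0},
    {"gripper":1,"tx":0.7,"ty":-3.9,"tz":0,"spin":0},
    {"gripper":1,"tx":0.7,"ty":-3.9,"tz":0,"spin":0},
  ],
)

```text
clock: 2.33
position: [0.42, 0.1254, 0.2616]
eef_rot: [3.117, 0.388, 0.001]
wrist_force: [1.5, -0.3, -0.7]
opening: 0.0854
```

move_arm(
  series=[
    {"gripper":1,"tx":0.7,"ty":-3.9,"tz":0,"spin":0},
    {"gripper":1,"tx":0.7,"ty":-3.9,"tz":0,"spin":0},
    {"gripper":1,"tx":0.7,"ty":-3.9,"tz":0,"spin":0},
    {"gripper":1,"tx":0.7,"ty":-3.9,"tz":0,"spin":0},
    {"gripper":1,"tx":0,"ty":0,"tz":0,"spin":0},
  ],
)

```text
clock: 2.75
position: [0.4076, 0.289, 0.2614]
eef_rot: [-3.113, -0.399, -0.0]
wrist_force: [-1.7, 0.3, -0.8]
opening: 0.0853
```

move_arm(
  series=[
    {"gripper":1,"tx":0,"ty":0,"tz":0,"spin":0},
    {"gripper":1,"tx":0,"ty":0,"tz":0,"spin":0},
  ],
)

```text
clock: 2.92
position: [0.4093, 0.2816, 0.261]
eef_rot: [3.117, 0.389, -0.001]
wrist_force: [-0.2, -0.6, 0.3]
opening: 0.0855
```

Run:
```python
from h import *
s=manip.get_state();print({k:np.round(s[k],3) for k in('clock','joint_pos','position','eef_rot','wrist_force')})
d=load('w2.png');print('hole',ray(d,201,125,.075),'post face',ray(d,411.5,132.5,.069))
for n,u,v,z in(('bot',238,37,.15),('v1',317,37,.118),('v2',414,43,.118)):print(n,ray(d,u,v,z))
d=grab('wrist','w3.png');print(d['origin'])
```

```text
{'clock': np.float64(2.917), 'joint_pos': array([-0.313,  0.318, -0.511,  1.875,  0.183,  0.996, -2.226]), 'position': array([0.409, 0.282, 0.261]), 'eef_rot': array([ 3.117e+00,  3.890e-01, -1.000e-03]), 'wrist_force': array([-0.221, -0.601,  0.266])}
hole [ 0.47071572 -0.20810605  0.075     ] post face [ 0.51436397 -0.41257987  0.069     ]
bot [ 0.55008964 -0.23080134  0.15      ]
v1 [ 0.56793688 -0.28818585  0.118     ]
v2 [ 0.58268034 -0.36336354  0.118     ]
[0.49056557 0.30225444 0.40410607]
```

View pics/w3.png

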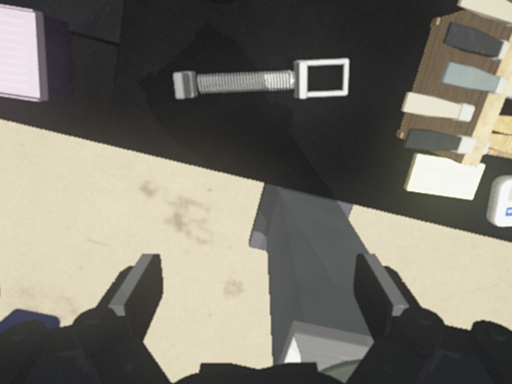

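Spring in the wrist view: tab/block at (184,84), coil to (295,78), eye to (349,77). I'll segment it and enlarge for precision.

Run:
```python
from h import *
im=cv2.imread('pics/w3.png')
a=cv2.resize(im[45:115,160:240],None,fx=8,fy=8,interpolation=cv2.INTER_CUBIC)
cv2.imwrite('pics/c3.png',a)
d=load('w3.png')
m=(im[45:115,160:360].max(2)>70).astype(np.uint8);n,l,st,c=cv2.connectedComponentsWithStats(m);print(st,c+[160,45])
g=im[:,:,1]
for c0 in range(200,290,10):
  col=g[50:110,c0].astype(int);r=np.where(col>60)[0]+50;print(c0,r.min(),r.max(),end='; ')
```

```text
[[    0     0   200    70 10121]
 [   13    12   177    43  3879]] [[258.61792313  79.13605375]
 [261.80149523  80.44960041]]
200 74 92; 210 73 92; 220 73 92; 230 73 91; 240 72 91; 250 72 90; 260 71 90; 270 71 90; 280 70 90;
```

View pics/c3.png

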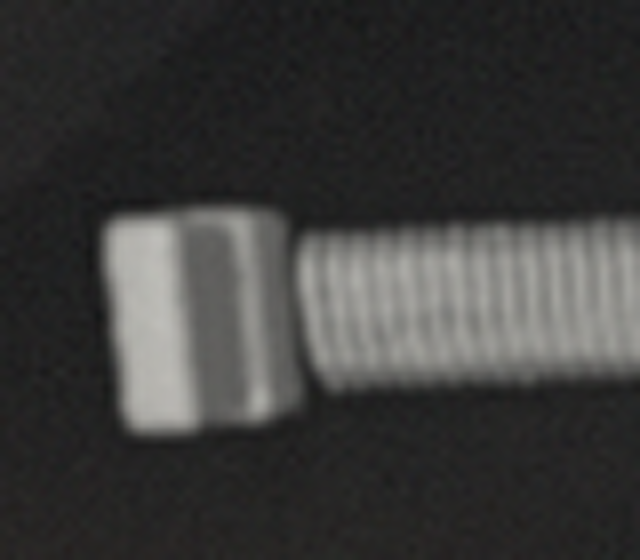

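Tab top is the bright quad in the crop, centre (152,324), i.e. image (178.6,85.1).

```bash
cat >> h.py <<'E'
def tool(dx,dy):
    M=R.from_rotvec(manip.get_state()['eef_rot']).as_matrix(); return np.round(M.T@[dx,dy,0]*100,2), M
E
python3 - <<'E'
from h import *
d=load('w3.png');t=ray(d,178.6,85.1,.074)
c=[ray(d,(x+.5)/8-.5+160,(y+.5)/8-.5+45,.074) for x,y in((105,220),(180,216),(200,430),(125,432))]
print('tab',t,[np.linalg.norm(c[i]-c[(i+1)%4]).round(4) for i in range(4)])
e=(c[0]+c[1]-c[2]-c[3]);print('tab width dir deg',np.degrees(np.arctan2(e[1],e[0])))
p=ray(d,200,83.2,.027);q=ray(d,285,80,.027);v=q-p;print('coil',p,q,np.degrees(np.arctan2(v[1],v[0])))
u=v[:2]/np.linalg.norm(v[:2]);w=t[:2]-p[:2];print('tab vs axis lateral',u[0]*w[1]-u[1]*w[0], 'p ahead of tab',-w@u)
s=manip.get_state();sh=t-s['position'];r,M=tool(sh[0],sh[1]);print(r,'tool y deg',np.degrees(np.arctan2(M[1,1],M[0,1])),s['joint_pos'][6])
E
```

```text
tab [0.46290348 0.37204771 0.074     ] [np.float64(0.0088), np.float64(0.0241), np.float64(0.0089), np.float64(0.0239)]
tab width dir deg 15.533736243879469
coil [0.46654601 0.36007509 0.027     ] [0.49216196 0.27257522 0.027     ] -73.6823921173165
tab vs axis lateral -0.0001319582802257746 p ahead of tab 0.012513762583211569
[ 7.41 -7.49 -0.01] tool y deg -75.82132328847882 -2.225799887922965
```

move_arm(
  series=[
    {"gripper":1,"tx":2.5,"ty":-2.5,"tz":0,"spin":0},
    {"gripper":1,"tx":2.5,"ty":-2.5,"tz":0,"spin":0},
    {"gripper":1,"tx":2.4,"ty":-2.5,"tz":0,"spin":0},
    {"gripper":1,"tx":0,"ty":0,"tz":3.5,"spin":-0.03},
    {"gripper":1,"tx":0,"ty":0,"tz":3.5,"spin":0},
  ],
)

```text
clock: 3.38
position: [0.4639, 0.3743, 0.1914]
eef_rot: [-3.109, -0.438, -0.005]
wrist_force: [1.9, -0.9, -1.2]
opening: 0.0857
```

move_arm(
  series=[
    {"gripper":1,"tx":0,"ty":0,"tz":3.5,"spin":0},
    {"gripper":1,"tx":0,"ty":0,"tz":3.5,"spin":0},
    {"gripper":1,"tx":0,"ty":0,"tz":0,"spin":0},
    {"gripper":1,"tx":0,"ty":0,"tz":0,"spin":0},
    {"gripper":1,"tx":0,"ty":0,"tz":0,"spin":0},
  ],
)

```text
clock: 3.8
position: [0.4631, 0.3737, 0.1234]
eef_rot: [-3.11, -0.436, -0.003]
wrist_force: [0.7, -0.7, 0.1]
opening: 0.0854
```

Run:
```python
from h import *
s=manip.get_state();r,M=tool(.4629-s['position'][0],.3720-s['position'][1]);print(s['position'],r,np.degrees(np.arctan2(M[1,1],M[0,1])),s['joint_pos'][6],np.degrees(np.arccos(-M[2,2])))
```

```text
[0.46308802 0.37368154 0.12335343] [-0.06  0.16 -0.  ] -74.04983761407603 -2.377485115778624 0.1093799716251384
```

move_arm(
  series=[
    {"gripper":1,"tx":-0.05,"ty":0.15,"tz":3.0,"spin":0},
    {"gripper":1,"tx":0,"ty":0,"tz":3.0,"spin":0},
    {"gripper":1,"tx":0,"ty":0,"tz":2.0,"spin":0},
    {"gripper":1,"tx":0,"ty":0,"tz":0,"spin":0},
    {"gripper":1,"tx":0,"ty":0,"tz":0,"spin":0},
  ],
)

```text
clock: 4.22
position: [0.4626, 0.3726, 0.0431]
eef_rot: [-3.11, -0.437, -0.002]
wrist_force: [0.2, 0.6, 0.4]
opening: 0.0857
```

move_arm(
  series=[
    {"gripper":-1,"tx":0,"ty":0,"tz":0,"spin":0},
    {"gripper":-1,"tx":0,"ty":0,"tz":0,"spin":0},
    {"gripper":-1,"tx":0,"ty":0,"tz":0,"spin":0},
    {"gripper":-1,"tx":0,"ty":0,"tz":0,"spin":0},
    {"gripper":-1,"tx":0,"ty":0,"tz":0,"spin":0},
  ],
  force=80,
)

```text
clock: 4.63
position: [0.4622, 0.3724, 0.042]
eef_rot: [-3.111, -0.438, -0.001]
wrist_force: [-0.4, -0.2, 0.0]
opening: 0.0255
```

move_arm(
  series=[
    {"gripper":-1,"tx":0,"ty":0,"tz":0,"spin":0},
    {"gripper":-1,"tx":0,"ty":0,"tz":0,"spin":0},
    {"gripper":-1,"tx":0,"ty":0,"tz":0,"spin":0},
    {"gripper":-1,"tx":0,"ty":0,"tz":0,"spin":0},
    {"gripper":-1,"tx":0,"ty":0,"tz":0,"spin":0},
  ],
)

```text
clock: 5.05
position: [0.4619, 0.3724, 0.0414]
eef_rot: [-3.111, -0.438, -0.0]
wrist_force: [0.2, 0.2, 4.1]
opening: 0.0077
```

move_arm(
  series=[
    {"gripper":-1,"tx":0,"ty":0,"tz":0,"spin":0},
    {"gripper":-1,"tx":0,"ty":0,"tz":0,"spin":0},
    {"gripper":-1,"tx":0,"ty":0,"tz":-1.0,"spin":0},
    {"gripper":-1,"tx":0,"ty":0,"tz":-2.0,"spin":0},
    {"gripper":-1,"tx":0,"ty":0,"tz":-2.0,"spin":0},
  ],
)

```text
clock: 5.47
position: [0.4614, 0.3718, 0.0918]
eef_rot: [3.11, 0.438, -0.002]
wrist_force: [1.4, -0.5, -0.6]
opening: 0.0077
```

move_arm(
  series=[
    {"gripper":-1,"tx":0,"ty":0,"tz":-3.0,"spin":0},
    {"gripper":-1,"tx":0,"ty":0,"tz":-3.0,"spin":0},
    {"gripper":-1,"tx":0,"ty":0,"tz":-3.0,"spin":0},
    {"gripper":-1,"tx":0,"ty":0,"tz":-3.0,"spin":0},
    {"gripper":-1,"tx":0,"ty":0,"tz":-2.0,"spin":0},
  ],
)

```text
clock: 5.88
position: [0.462, 0.3724, 0.2347]
eef_rot: [-3.11, -0.438, -0.003]
wrist_force: [1.0, 0.1, -0.3]
opening: 0.0078
```

move_arm(
  series=[
    {"gripper":-1,"tx":0,"ty":0,"tz":-2.0,"spin":0},
    {"gripper":-1,"tx":0,"ty":0,"tz":0,"spin":0},
    {"gripper":-1,"tx":0,"ty":0,"tz":0,"spin":0},
  ],
)

```text
clock: 6.13
position: [0.462, 0.3722, 0.2525]
eef_rot: [-3.11, -0.438, -0.002]
wrist_force: [0.2, 0.5, -1.5]
opening: 0.0077
```

Run:
```python
from h import *
s=manip.get_state();print({k:np.round(s[k],3) for k in('clock','position','eef_rot','wrist_force','moment','opening')})
a=grab('side','s4.png');b=grab('wrist','w4.png')
u,v=proj(a,s['position']).astype(int);print(u,v)
o=np.zeros((600,800,3),np.uint8)
x0=max(0,u-50);y0=max(0,v-40)
o[:400,:500]=cv2.resize(a['image'][y0:y0+80,x0:x0+100],(500,400))[:,:,::-1]
o[:,:][400:,:]=0
w=cv2.resize(b['image'],(300,225))[:,:,::-1];o[:225,500:]=w
cv2.imwrite('pics/c4.png',o)
```

```text
{'clock': np.float64(6.133), 'position': array([0.462, 0.372, 0.252]), 'eef_rot': array([-3.11e+00, -4.38e-01, -2.00e-03]), 'wrist_force': array([ 0.232,  0.494, -1.498]), 'moment': array([0.003, 0.071, 0.024]), 'opening': np.float64(0.008)}
205 101
```

View pics/c4.png

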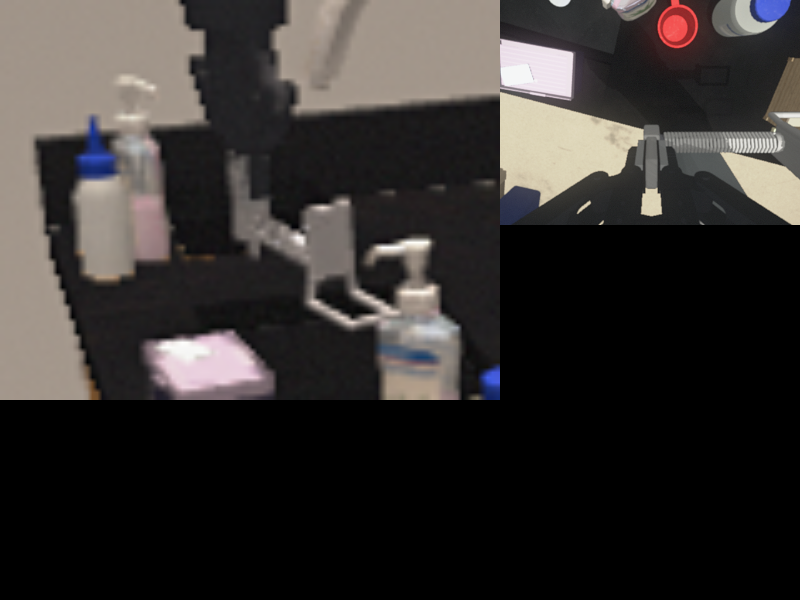

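The side crop shows the spring held level and upright by the tab, clear of the worktop; the wrist view shows the tab centred between the fingers. Now to a staging pose in front of the shaker.

move_arm(
  series=[
    {"gripper":-1,"tx":-0.7,"ty":1.8,"tz":-1.0,"spin":0},
    {"gripper":-1,"tx":-1.4,"ty":3.5,"tz":-1.0,"spin":0},
    {"gripper":-1,"tx":-1.4,"ty":3.5,"tz":-1.0,"spin":0},
    {"gripper":-1,"tx":-1.4,"ty":3.5,"tz":0,"spin":0},
    {"gripper":-1,"tx":-1.4,"ty":3.5,"tz":0,"spin":0},
  ],
)

```text
clock: 6.65
position: [0.4442, 0.2012, 0.2808]
eef_rot: [3.111, 0.438, -0.001]
wrist_force: [1.3, 0.3, -0.8]
opening: 0.0078
```

move_arm(
  series=[
    {"gripper":-1,"tx":-1.4,"ty":3.5,"tz":0,"spin":0},
    {"gripper":-1,"tx":-1.4,"ty":3.5,"tz":0,"spin":0},
    {"gripper":-1,"tx":-1.4,"ty":3.5,"tz":0,"spin":0},
    {"gripper":-1,"tx":-1.4,"ty":3.5,"tz":0,"spin":0},
    {"gripper":-1,"tx":-1.4,"ty":3.5,"tz":0,"spin":0},
  ],
)

```text
clock: 7.07
position: [0.4249, 0.0136, 0.2807]
eef_rot: [-3.111, -0.438, 0.002]
wrist_force: [0.6, -0.2, -1.1]
opening: 0.0081
```

move_arm(
  series=[
    {"gripper":-1,"tx":-1.4,"ty":3.5,"tz":0,"spin":0},
    {"gripper":-1,"tx":-1.4,"ty":3.5,"tz":0,"spin":0},
    {"gripper":-1,"tx":-1.4,"ty":3.5,"tz":1.0,"spin":0},
    {"gripper":-1,"tx":-1.4,"ty":3.5,"tz":1.0,"spin":0},
    {"gripper":-1,"tx":-1.4,"ty":3.5,"tz":1.0,"spin":0.03},
  ],
)

```text
clock: 7.48
position: [0.4059, -0.1738, 0.2504]
eef_rot: [-3.117, -0.392, 0.002]
wrist_force: [0.9, -0.3, -1.0]
opening: 0.0079
```

move_arm(
  series=[
    {"gripper":-1,"tx":-0.7,"ty":1.8,"tz":0,"spin":0.03},
    {"gripper":-1,"tx":0,"ty":0,"tz":0,"spin":0},
    {"gripper":-1,"tx":0,"ty":0,"tz":0,"spin":0},
    {"gripper":-1,"tx":0,"ty":0,"tz":0,"spin":0},
    {"gripper":-1,"tx":0,"ty":0,"tz":0,"spin":0},
  ],
)

```text
clock: 7.9
position: [0.4048, -0.1903, 0.2511]
eef_rot: [-3.122, -0.347, 0.001]
wrist_force: [-0.1, 0.1, -0.4]
opening: 0.0081
```

Run:
```python
from h import *
s=manip.get_state();print({k:np.round(s[k],4) for k in('clock','joint_pos','position','eef_rot','wrist_force','opening')})
d=grab('wrist','w5.png')
print('pred hole',proj(d,[.4707,-.2081,.075]),'post',proj(d,[.5144,-.4126,.069]))
im=cv2.imread('pics/w5.png');o=np.zeros((600,800,3),np.uint8)
o[:384,:512]=im
for i,(P,f) in enumerate((([.4707,-.2081,.075],7),([.5144,-.4126,.069],7))):
  u,v=proj(d,P).astype(int);print('corner',u-20,v-15);c=im[max(v-15,0):v+15,max(u-20,0):u+20];c=cv2.resize(c,None,fx=f,fy=f,interpolation=2);o[385:385+c.shape[0],i*300:i*300+c.shape[1]]=c
cv2.imwrite('pics/c5.png',o)
```

```text
{'clock': np.float64(7.9), 'joint_pos': array([ 0.4917,  0.2199, -0.2163,  2.0123,  0.0587,  0.9156, -1.1045]), 'position': array([ 0.4048, -0.1903,  0.2511]), 'eef_rot': array([-3.1219e+00, -3.4730e-01,  5.0000e-04]), 'wrist_force': array([-0.1449,  0.0563, -0.3837]), 'opening': np.float64(0.0081)}
pred hole [292.51305762 101.28330145] post [513.62790136 103.46359883]
corner 272 86
corner 493 88
```

View pics/c5.png

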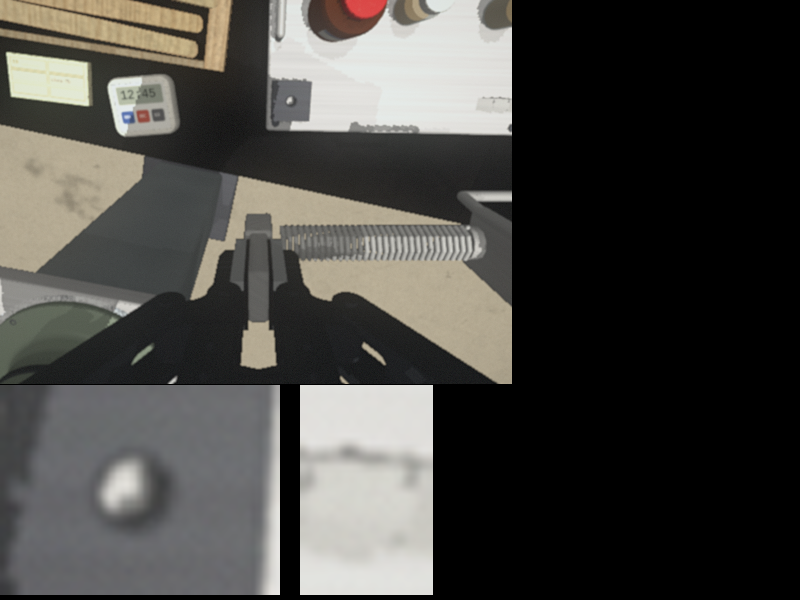

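The view shows the coil axis near row 243 from col 281 to 480; the hole's centre is at about (290.6,100.8), 2 px left of the prediction. The eye and post are at the right edge.

Run:
```python
from h import *
d=load('w5.png');d2=load('w2.png')
s=manip.get_state();M=R.from_rotvec(s['eef_rot']).as_matrix();p=s['position']
h1=ray(d,290.6,100.8,.075);h2=ray(d2,201,125,.075);f=ray(d2,411.5,132.5,.069);print('holes',h1,h2,'post',f)
for n,a,b in(('h1',h1,f),('h2',h2,f),('edge',ray(d2,185,151.5,.058),ray(d2,415,160,.058)),('edge5',ray(d,270,130,.058),ray(d,500,135,.058))):
  v=b-a;print(n,np.degrees(np.arctan2(v[1],v[0])),np.linalg.norm(v))
print('tool y',np.degrees(np.arctan2(M[1,1],M[0,1])))
im=cv2.cvtColor(cv2.imread('pics/w5.png'),6).astype(float)
for x in(300,320,380,420,450):
  c=im[215:275,x];g=np.diff(c);print(x,np.argmax(g[:20])+215.5,c.astype(int)[6:52:2])
for u,v in((290,243),(470,242.)):
  q=ray(d,u,v,p[2]-.0144);print('coil in tool',M.T@(q-p))
```

```text
holes [ 0.47073018 -0.20626808  0.075     ] [ 0.47071572 -0.20810605  0.075     ] post [ 0.51436397 -0.41257987  0.069     ]
h1 -78.05823960794973 0.2109607999591191
h2 -77.9501437917739 0.20916670333122464
edge -77.84053532710001 0.24329600922246017
edge5 -78.51084016828575 0.2310375365842403
tool y -77.29904602155156
300 234.5 [168 171 141 105 109 104 105 113 113 116 114 113  98  96  89  88  89  86
  86 130 166 149 126]
320 227.5 [171 170 125 101 107 108 109 109 117 119 115 116 104  98  97  94  94  92
  92 117 156 171 171]
380 233.5 [170 169 108 119 107 101 102 134 175 187 188 191 196 195 197 194 183 170
 150 153 176 173 170]
420 215.5 [171 164  91 110 126 121 111  97 108 122 128 142 149 155 165 161 123 104
 125 149 168 173 173]
450 220.5 [127 172 108 128 122 107  99 130 193 206 209 206 201 201 201 201 190 171
 127 119 167 173 172]
coil in tool [0.00010627 0.01682928 0.01439542]
coil in tool [0.00074795 0.11106536 0.01436978]
```

move_arm(
  series=[
    {"gripper":-1,"tx":2.0,"ty":1.0,"tz":0,"spin":0.012},
    {"gripper":-1,"tx":2.0,"ty":1.0,"tz":0,"spin":0},
    {"gripper":-1,"tx":2.0,"ty":1.0,"tz":0,"spin":0},
    {"gripper":-1,"tx":0,"ty":0,"tz":3.0,"spin":0},
    {"gripper":-1,"tx":0,"ty":0,"tz":3.0,"spin":0},
  ],
)

```text
clock: 8.37
position: [0.4715, -0.2074, 0.1913]
eef_rot: [3.123, 0.328, 0.005]
wrist_force: [-0.1, 0.5, -2.5]
opening: 0.0078
```

move_arm(
  series=[
    {"gripper":-1,"tx":0,"ty":0,"tz":3.0,"spin":0},
    {"gripper":-1,"tx":0,"ty":0,"tz":2.0,"spin":0},
    {"gripper":-1,"tx":0,"ty":0,"tz":1.0,"spin":0},
    {"gripper":-1,"tx":0,"ty":0,"tz":0,"spin":0},
    {"gripper":-1,"tx":0,"ty":0,"tz":0,"spin":0},
  ],
)

```text
clock: 8.78
position: [0.47, -0.2077, 0.1319]
eef_rot: [-3.124, -0.327, -0.0]
wrist_force: [-0.3, -0.0, -0.5]
opening: 0.0082
```

move_arm(
  series=[
    {"gripper":-1,"tx":0,"ty":0,"tz":0,"spin":0},
    {"gripper":-1,"tx":0,"ty":0,"tz":0,"spin":0},
  ],
)

```text
clock: 8.95
position: [0.4704, -0.2082, 0.1326]
eef_rot: [3.124, 0.326, 0.003]
wrist_force: [-0.5, 0.3, -1.0]
opening: 0.0079
```

Run:
```python
from h import *
s=manip.get_state();M=R.from_rotvec(s['eef_rot']).as_matrix();p=s['position']
pin=p+M@[.0005,0,.0414];print(s['clock'],p,'pin',pin,np.degrees(np.arctan2(M[1,1],M[0,1])),'tool corr cm',M.T@(np.array([.4707,-.2066,.075])-pin)*100,s['wrist_force'])
a=grab('side','s6.png');b=grab('wrist','w6.png')
u,v=proj(a,[.4707,-.2066,.075]);print(u,v)
o=np.zeros((480,800,3),np.uint8)
u=int(u);v=int(v);o[:480,:480]=cv2.resize(a['image'][v-32:v+16,u-20:u+28],(480,480),interpolation=2)[:,:,::-1]
o[:240,480:]=cv2.resize(b['image'],(320,240))[:,:,::-1];cv2.imwrite('pics/c6.png',o);print(u-20,v-32)
```

```text
8.95 [ 0.47038582 -0.20817319  0.13263783] pin [ 0.47095711 -0.20810159  0.09123881] -78.09268571609975 tool corr cm [ 0.00293104 -0.15410772  1.62371224] [-0.54397846  0.2789068  -1.00861295]
255.12677988088765 227.64179092027834
235 195
```

View pics/c6.png

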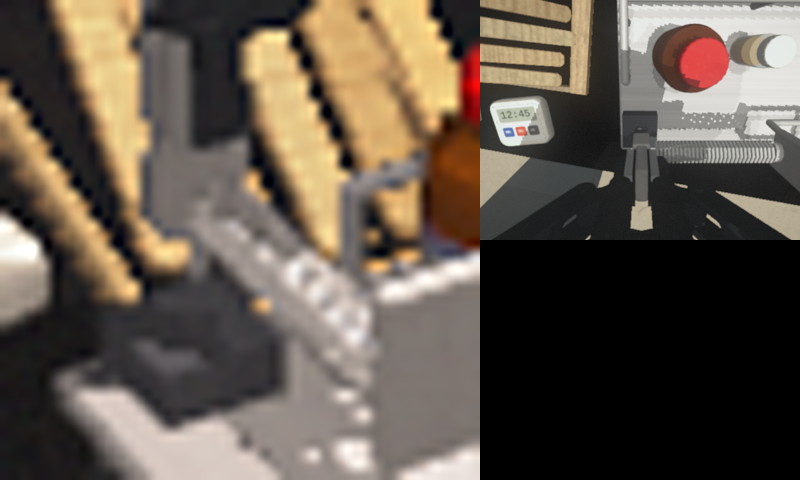

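Side crop: pin tip about image (254.5,222.8), hole mouth about (252,229.7), coil and eye to the right over the deck. I'll compare both against the projections.

Run:
```python
from h import *
a=load('s6.png');b=load('side0.png');w=load('w6.png')
print('pin pred',proj(a,[.4710,-.2081,.0912]),'hole pred',proj(a,[.4707,-.2066,.075]))
J=[(proj(a,np.array([.4707,-.2066,.075])+e)-proj(a,[.4707,-.2066,.075])).round(2) for e in(np.eye(3)*.01)];print('px per cm',J)
im=b['image'];g=cv2.cvtColor(im,cv2.COLOR_RGB2GRAY)
print(g[222:238,240:266])
# block top corners expected
x=np.array([.98,.208,0]);y=np.array([-.208,.98,0]);c=np.array([.4707,-.2066,.075])
for i,j in((-1,-1),(-1,1),(1,1),(1,-1)):print(proj(b,c+.018*(i*x+j*y)).round(1))
```

```text
pin pred [255.29420211 222.73149832] hole pred [255.12677988 227.64179092]
px per cm [array([ 3.65, -0.68]), array([-1.11, -2.04]), array([-0.07, -3.2 ])]
[[ 24  28  37  65  93 131 185 155  16  35  45  52  59  42  52  67  75  77
   26  28  29  25  25  22  20  14]
 [ 26  33  33  36  61 109 162 194 179  20  26  39  71  94 106 108 108 105
   75  21  20  86 161 182 198 196]
 [ 26  32  34  30  62  97 123 178 173  67  92 106 108 111 112 109 110 109
  102 136 202 196 196 197 186 191]
 [ 27  32  32  31  45  66  85 119 118 104 110 111 109 111 111 112 109 109
  107 108 149 204 215 235 232 232]
 [ 29  31  31  33  39  72 111 109 107 107 109 111 107 102 100 107 108 109
  108 106 121 195 242 237 235 233]
 [ 36  34  32  35  35  55  90 115 109 108 109 106  92  65  60  74 104 111
  108 106 108 131 204 242 236 232]
 [ 35  35  34  34  36  46  62  90 113 111 109 108 104  88  82  96 108 111
  112 110 110 107 125 196 240 235]
 [ 34  33  32  28  33  46  54  61  87 112 110 108 109 109 109 110 110 110
  114 111  98  79  55 160 244 237]
 [ 33  29  26  22  42  62  54  53  65  95 113 111 110 109 113 114 111  95
[... 155 characters left out ...]
223 116 115 102  86  47  51  53  62  82  85  66  64  62  58  60
   58  58  60  58  49 155 243 236]
 [ 80 172 233 230 181 170 203 112  46  47  50  57  61  58  57  59  58  59
   60  57  55  54  43 152 241 236]
 [ 50 107 178 233 237 236 236 199 110  45  52  56  61  59  60  60  57  57
   53  50  46  84 136 184 241 235]
 [ 43  86 131 184 235 239 238 235 200 112  46  55  58  60  57  53  50  45
   84 157 213 245 241 237 238 236]
 [ 32  53  94 135 189 236 239 237 234 200 111  43  49  50  46  85 159 219
  242 240 241 241 240 238 237 236]
 [ 36  34  56  96 132 182 236 238 233 220 199 108  80 161 220 241 238 239
  239 238 237 237 237 237 237 237]]
[252.4 233.1]
[245.8 226.3]
[257.8 222.4]
[264.6 229. ]
```

move_arm(
  series=[
    {"gripper":-1,"tx":0,"ty":-0.2,"tz":0.5,"spin":0},
    {"gripper":-1,"tx":0,"ty":0,"tz":0.8,"spin":0},
    {"gripper":-1,"tx":0,"ty":0,"tz":0.2,"spin":0},
    {"gripper":-1,"tx":0,"ty":0,"tz":0.2,"spin":0},
    {"gripper":-1,"tx":0,"ty":0,"tz":0,"spin":0},
  ],
)

```text
clock: 9.47
position: [0.4691, -0.2059, 0.1137]
eef_rot: [-3.124, -0.326, 0.001]
wrist_force: [-0.0, -0.2, -0.8]
opening: 0.0075
```

move_arm(
  series=[
    {"gripper":-1,"tx":0,"ty":0,"tz":0.2,"spin":0},
    {"gripper":-1,"tx":0,"ty":0,"tz":0.2,"spin":0},
    {"gripper":-1,"tx":0,"ty":0,"tz":0,"spin":0},
  ],
)

```text
clock: 9.72
position: [0.4691, -0.206, 0.11]
eef_rot: [-3.124, -0.326, 0.0]
wrist_force: [-0.4, 0.2, -1.9]
opening: 0.0079
```

No contact force and the tip is below the mouth, so it is entering. Continue down.

move_arm(
  series=[
    {"gripper":-1,"tx":0,"ty":0,"tz":0.3,"spin":0},
    {"gripper":-1,"tx":0,"ty":0,"tz":0.3,"spin":0},
    {"gripper":-1,"tx":0,"ty":0,"tz":0.2,"spin":0},
    {"gripper":-1,"tx":0,"ty":0,"tz":0,"spin":0},
  ],
)

```text
clock: 10.05
position: [0.4691, -0.206, 0.1018]
eef_rot: [-3.124, -0.326, 0.001]
wrist_force: [0.7, 0.9, -0.6]
opening: 0.0078
```

move_arm(
  series=[
    {"gripper":-1,"tx":0,"ty":0,"tz":0.1,"spin":0},
    {"gripper":-1,"tx":0,"ty":0,"tz":0,"spin":0},
    {"gripper":-1,"tx":0,"ty":0,"tz":0,"spin":0},
  ],
)

```text
clock: 10.3
position: [0.4693, -0.206, 0.1013]
eef_rot: [-3.125, -0.326, 0.0]
wrist_force: [-0.6, -0.4, -1.1]
opening: 0.0077
```

Run:
```python
from h import *
s=manip.get_state();print({k:np.round(s[k],4) for k in('clock','position','wrist_force','moment','opening')})
a=grab('side','s7.png');u,v=258,215
cv2.imwrite('pics/c7.png',cv2.resize(a['image'][190:290,235:335],(600,600),interpolation=2)[:,:,::-1])
```

```text
{'clock': np.float64(10.3), 'position': array([ 0.4693, -0.206 ,  0.1013]), 'wrist_force': array([-0.5646, -0.3853, -1.1186]), 'moment': array([0.0786, 0.0088, 0.0126]), 'opening': np.float64(0.0077)}
```

View pics/c7.png

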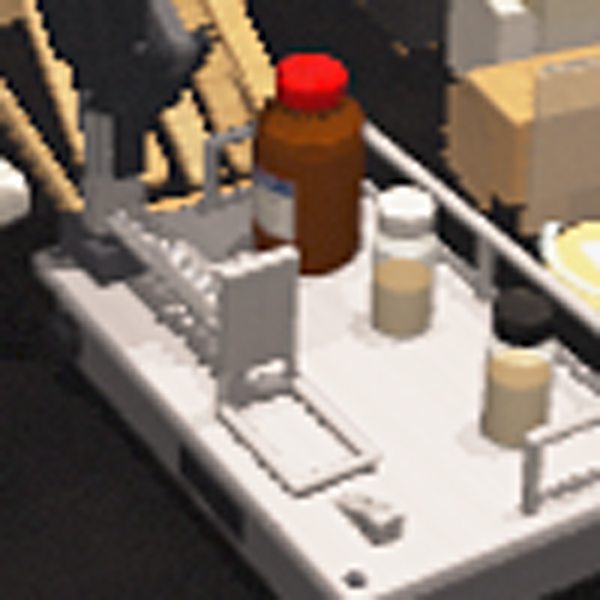

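Pin shoulder nearly on the block; the eye is aligned with the post just ahead of it; vials and bottle are standing. Seat fully, release, rise.

move_arm(
  series=[
    {"gripper":-1,"tx":0,"ty":0,"tz":0.15,"spin":0},
    {"gripper":-1,"tx":0,"ty":0,"tz":0,"spin":0},
    {"gripper":-0.4,"tx":0,"ty":0,"tz":0,"spin":0},
    {"gripper":-0.4,"tx":0,"ty":0,"tz":0,"spin":0},
    {"gripper":-0.4,"tx":0,"ty":0,"tz":0,"spin":0},
  ],
)

```text
clock: 10.77
position: [0.4693, -0.2061, 0.0998]
eef_rot: [3.125, 0.326, 0.0]
wrist_force: [-0.4, 0.1, 0.9]
opening: 0.0255
```

move_arm(
  series=[
    {"gripper":-0.4,"tx":0,"ty":0,"tz":0,"spin":0},
    {"gripper":-0.4,"tx":0,"ty":0,"tz":0,"spin":0},
    {"gripper":-0.4,"tx":0,"ty":0,"tz":0,"spin":0},
  ],
)

```text
clock: 11.02
position: [0.4692, -0.206, 0.0997]
eef_rot: [-3.125, -0.326, 0.0]
wrist_force: [-1.1, 0.1, 0.8]
opening: 0.0256
```

move_arm(
  series=[
    {"gripper":-0.4,"tx":0,"ty":0,"tz":-1.0,"spin":0},
    {"gripper":-0.4,"tx":0,"ty":0,"tz":-1.5,"spin":0},
    {"gripper":-0.4,"tx":0,"ty":0,"tz":-2.0,"spin":0},
    {"gripper":-0.4,"tx":0,"ty":0,"tz":-1.5,"spin":0},
    {"gripper":-0.4,"tx":0,"ty":0,"tz":0,"spin":0},
  ],
)

```text
clock: 11.43
position: [0.4705, -0.2065, 0.1631]
eef_rot: [3.123, 0.325, 0.006]
wrist_force: [0.7, -0.2, 1.0]
opening: 0.0261
```

move_arm(
  series=[
    {"gripper":-1,"tx":0,"ty":2.0,"tz":0,"spin":0},
    {"gripper":-1,"tx":0,"ty":3.0,"tz":0,"spin":0},
    {"gripper":-1,"tx":0,"ty":3.0,"tz":0,"spin":0},
    {"gripper":-1,"tx":0,"ty":0,"tz":0,"spin":0},
    {"gripper":-1,"tx":0,"ty":0,"tz":0,"spin":0},
  ],
)

```text
clock: 11.85
position: [0.4854, -0.2856, 0.1597]
eef_rot: [-3.125, -0.322, 0.0]
wrist_force: [-0.8, 0.6, -0.2]
opening: 0.0002
```

Run:
```python
from h import *
s=manip.get_state();M=R.from_rotvec(s['eef_rot']).as_matrix();p=s['position']
print({k:np.round(s[k],4) for k in('clock','position','wrist_force','opening')},M.T@(p-[.4693,-.206,.0]))
a=grab('side','s8.png');b=grab('wrist','w8.png')
o=np.zeros((480,800,3),np.uint8);o[:,:480]=cv2.resize(a['image'][190:290,235:335],(480,480),interpolation=2)[:,:,::-1];o[:240,480:]=cv2.resize(b['image'],(320,240))[:,:,::-1];cv2.imwrite('pics/c8.png',o)
```

```text
{'clock': np.float64(11.85), 'position': array([ 0.4854, -0.2856,  0.1597]), 'wrist_force': array([-0.7662,  0.5781, -0.1815]), 'opening': np.float64(0.0002)} [-0.00050417  0.08120085 -0.15967093]
```

View pics/c8.png

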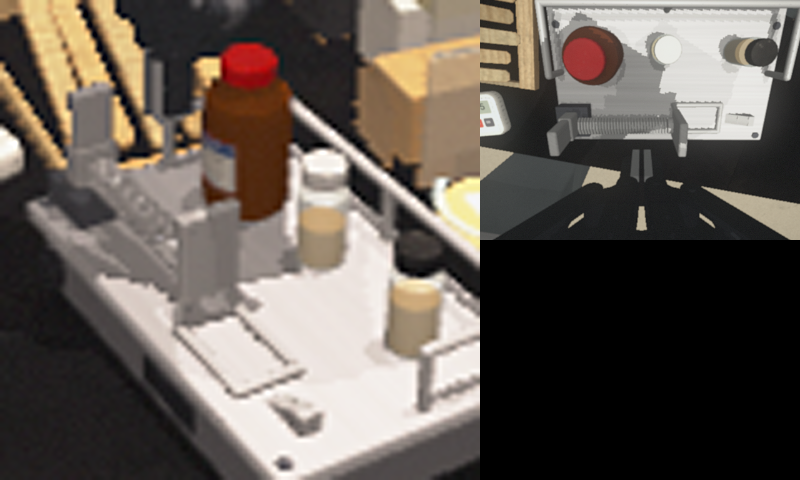

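Pin seated, spring stands freely, eye in line with the post; fingers are above the coil between tab and plate. Descend and push.

move_arm(
  series=[
    {"gripper":-1,"tx":0,"ty":0,"tz":2.5,"spin":0},
    {"gripper":-1,"tx":0,"ty":0,"tz":2.2,"spin":0},
    {"gripper":-1,"tx":0,"ty":0,"tz":0.9,"spin":0},
    {"gripper":-1,"tx":0,"ty":0,"tz":0,"spin":0},
    {"gripper":-1,"tx":0,"ty":0,"tz":0,"spin":0},
  ],
)

```text
clock: 12.37
position: [0.4859, -0.2838, 0.1042]
eef_rot: [-3.124, -0.327, 0.0]
wrist_force: [1.1, -0.5, 0.3]
opening: 0.0003
```

move_arm(
  series=[
    {"gripper":-1,"tx":0,"ty":0.8,"tz":0,"spin":0},
    {"gripper":-1,"tx":0,"ty":0.8,"tz":0,"spin":0},
    {"gripper":-1,"tx":0,"ty":0.6,"tz":0,"spin":0},
    {"gripper":-1,"tx":0,"ty":0.6,"tz":0,"spin":0},
    {"gripper":-1,"tx":0,"ty":0,"tz":0,"spin":0},
  ],
)

```text
clock: 12.78
position: [0.4918, -0.3126, 0.1042]
eef_rot: [-3.124, -0.324, -0.001]
wrist_force: [-0.6, 2.9, 2.0]
opening: -0.0001
```

move_arm(
  series=[
    {"gripper":-1,"tx":0,"ty":0.5,"tz":0,"spin":0},
    {"gripper":-1,"tx":0,"ty":0.5,"tz":0,"spin":0},
    {"gripper":-1,"tx":0,"ty":0,"tz":0,"spin":0},
    {"gripper":-1,"tx":0,"ty":0,"tz":0,"spin":0},
  ],
)

```text
clock: 13.12
position: [0.4942, -0.3201, 0.1044]
eef_rot: [-3.122, -0.327, -0.001]
wrist_force: [-3.1, 15.0, 13.4]
opening: -0.0002
```

Run:
```python
from h import *
s=manip.get_state();M=R.from_rotvec(s['eef_rot']).as_matrix();p=s['position']
print({k:np.round(s[k],4) for k in('clock','position','wrist_force','opening')},M.T@(p-[.4693,-.206,.0]),'tool force',M.T@s['wrist_force'])
```

```text
{'clock': np.float64(13.1167), 'position': array([ 0.4942, -0.3201,  0.1044]), 'wrist_force': array([-3.1438, 14.9741, 13.4211]), 'opening': np.float64(-0.0002)} [ 0.00073398  0.11654193 -0.10462112] tool force [  0.03731723 -15.32734397 -13.39046258]
```

Sideways 15 N and 13 N upwards: the eye has met the ramp foot and finger friction is holding the plate down. I'll follow the ramp by rising a bit while pushing.

move_arm(
  series=[
    {"gripper":-1,"tx":0,"ty":0,"tz":-0.3,"spin":0},
    {"gripper":-1,"tx":0,"ty":0,"tz":-0.2,"spin":0},
    {"gripper":-1,"tx":0,"ty":0,"tz":0,"spin":0},
  ],
)

```text
clock: 13.37
position: [0.4938, -0.3222, 0.1093]
eef_rot: [3.124, 0.325, 0.001]
wrist_force: [-0.1, 1.2, 1.6]
opening: 0.0001
```

```bash
cat > st.py <<'E'
from h import *
s=manip.get_state();M=R.from_rotvec(s['eef_rot']).as_matrix();p=s['position']
print(s['clock'],'rel',(M.T@(p-[.4693,-.206,.0])*1000).round(1),'tool force',(M.T@s['wrist_force']).round(1))
a=grab('side','st%d.png'%int(s['clock']*100))
E
python3 st.py
python3 - <<'E'
from h import *;import glob
f=sorted(glob.glob('pics/st*.png'))[-1];a=cv2.imread(f)
cv2.imwrite('pics/c9.png',cv2.resize(a[190:290,235:335],(600,600),interpolation=2))
E
```

```text
13.3667 rel [ 1.000e-01  1.188e+02 -1.092e+02] tool force [ 0.2 -1.2 -1.6]
```

View pics/c9.png

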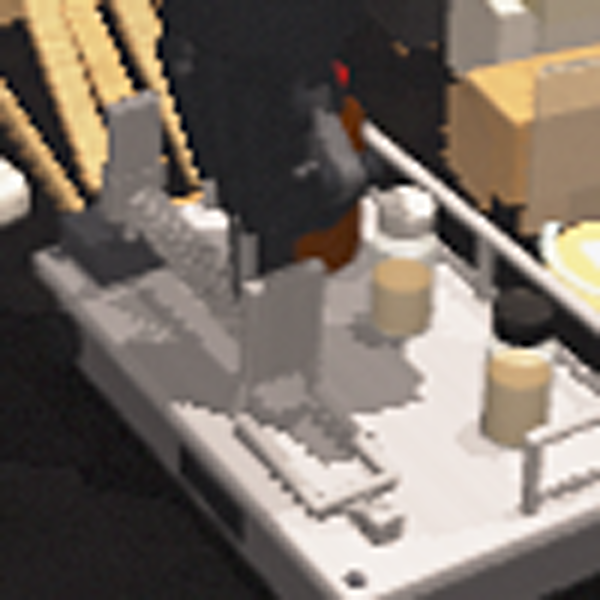

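The tab has shifted about 10 mm forward and the force has vanished, so the pin seems to have popped up out of the hole. I'll back off, rise and look. Next time I'll grip the push plate to keep the unit level while stretching.

move_arm(
  series=[
    {"gripper":-1,"tx":0,"ty":-1.0,"tz":0,"spin":0},
    {"gripper":-1,"tx":0,"ty":-1.0,"tz":0,"spin":0},
    {"gripper":-1,"tx":0,"ty":0,"tz":-3.0,"spin":0},
    {"gripper":-1,"tx":0,"ty":0,"tz":-4.0,"spin":0},
    {"gripper":-1,"tx":-3.0,"ty":-1.0,"tz":-2.0,"spin":0},
  ],
)

```text
clock: 13.83
position: [0.4625, -0.297, 0.2019]
eef_rot: [3.123, 0.331, 0.008]
wrist_force: [-0.0, -0.8, 0.4]
opening: -0.0004
```

move_arm(
  series=[
    {"gripper":0,"tx":-3.0,"ty":-2.0,"tz":0,"spin":0},
    {"gripper":0,"tx":0,"ty":0,"tz":0,"spin":0},
    {"gripper":0,"tx":0,"ty":0,"tz":0,"spin":0},
    {"gripper":0,"tx":0,"ty":0,"tz":0,"spin":0},
  ],
)

```text
clock: 14.17
position: [0.4249, -0.2844, 0.199]
eef_rot: [3.124, 0.327, 0.001]
wrist_force: [1.5, 0.2, 0.3]
opening: 0.0425
```

Run:
```python
from h import *
s=manip.get_state();print({k:np.round(s[k],4) for k in('clock','position','eef_rot','wrist_force','opening')})
a=grab('side','s10.png');b=grab('wrist','w10.png')
o=np.zeros((600,800,3),np.uint8);o[:384,:512]=b['image'][:,:,::-1]
o[:288,512:]=cv2.resize(a['image'][195:291,235:331],(288,288),interpolation=2)[:,:,::-1]
u,v=proj(b,[.4715,-.21,.13]).astype(int);print(u,v)
c=b['image'][max(v-25,0):v+25,max(u-50,0):u+50];o[384:584,:400]=cv2.resize(c,(400,200),interpolation=2)[:,:,::-1]
o[290:600,512:800]=cv2.resize(a['image'][205:236,240:269],(288,310),interpolation=2)[:,:,::-1];cv2.imwrite('pics/c10.png',o)
```

```text
{'clock': np.float64(14.1667), 'position': array([ 0.4249, -0.2844,  0.199 ]), 'eef_rot': array([3.1243e+00, 3.2650e-01, 9.0000e-04]), 'wrist_force': array([1.4991, 0.2178, 0.2695]), 'opening': np.float64(0.0425)}
155 113
```

View pics/c10.png

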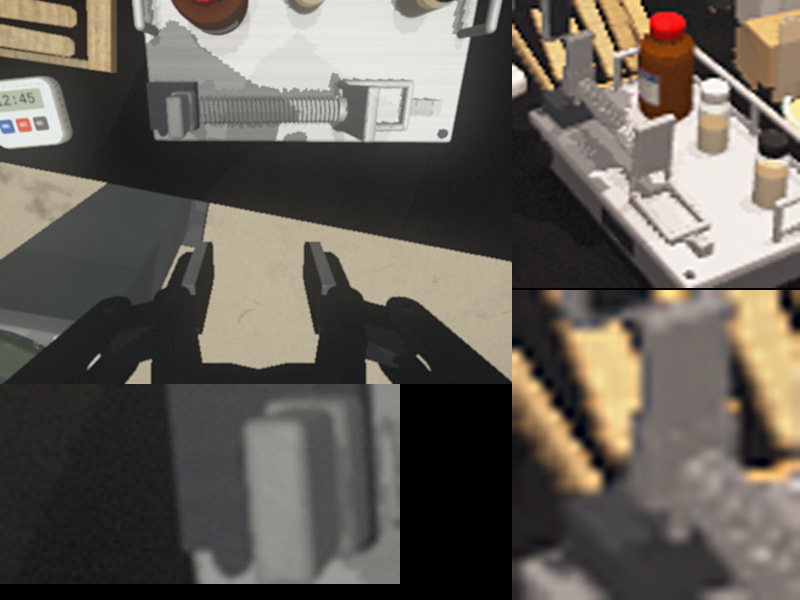

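The pin is out and rests on the block, about 10 mm past the hole, spring nose-down, eye at the ramp foot; the vials and bottle are unmoved. Tab top is at about (174.6,115.8). I'll regrip the tab and reinsert.

Run:
```python
from h import *
d=load('w10.png');t=ray(d,174.6,115.8,.148)
s=manip.get_state();p=s['position'];r,M=tool(*(t-p)[:2]);print('tab',t,'rel hole',M.T@(t-[.4693,-.206,.148]),'move',r)
u=lambda x,y:((x+.5)/4-.5+105,(y+.5)/4-.5+88-96)
c=[ray(d,*u(x,y),.148) for x,y in((245,420),(300,415),(310,578),(258,575))];print([np.linalg.norm(c[i]-c[(i+1)%4]).round(4) for i in range(4)]);e=c[0]+c[1]-c[2]-c[3];print(np.degrees(np.arctan2(e[1],e[0])))
a,b=ray(d,205,110,.09),ray(d,335,108,.08);v=b-a;print('coil yaw',np.degrees(np.arctan2(v[1],v[0])),'tool',np.degrees(np.arctan2(M[1,1],M[0,1])),M.T@(a-[.4693,-.206,0]))
```

```text
tab [ 0.47564186 -0.22550616  0.148     ] rel hole [ 2.16796641e-03  2.03963071e-02 -2.65843834e-06] move [ 6.15 -4.74  0.  ]
[np.float64(0.0078), np.float64(0.0228), np.float64(0.0075), np.float64(0.0217)]
11.607841127667571
coil yaw -77.72533958285659 tool -78.05686992549967 [-0.00024578  0.02886963 -0.09000447]
```

move_arm(
  series=[
    {"gripper":0,"tx":2.0,"ty":-1.6,"tz":0,"spin":0},
    {"gripper":0,"tx":2.0,"ty":-1.6,"tz":0,"spin":0},
    {"gripper":0,"tx":2.0,"ty":-1.6,"tz":0,"spin":0},
    {"gripper":0,"tx":0,"ty":0,"tz":0,"spin":0},
    {"gripper":0,"tx":0,"ty":0,"tz":2.0,"spin":0},
  ],
)

```text
clock: 14.68
position: [0.4763, -0.2246, 0.1806]
eef_rot: [3.123, 0.33, 0.006]
wrist_force: [0.2, -1.3, -1.0]
opening: 0.0429
```

move_arm(
  series=[
    {"gripper":0,"tx":0,"ty":0,"tz":2.5,"spin":0},
    {"gripper":0,"tx":0,"ty":0,"tz":2.0,"spin":0},
    {"gripper":0,"tx":0,"ty":0,"tz":1.3,"spin":0},
    {"gripper":0,"tx":0,"ty":0,"tz":0,"spin":0},
    {"gripper":0,"tx":0,"ty":0,"tz":0,"spin":0},
  ],
)

```text
clock: 15.1
position: [0.4735, -0.2253, 0.1203]
eef_rot: [-3.124, -0.326, 0.002]
wrist_force: [-0.4, -0.3, 0.4]
opening: 0.0427
```

move_arm(
  series=[
    {"gripper":-1,"tx":0,"ty":0,"tz":0,"spin":0},
    {"gripper":-1,"tx":0,"ty":0,"tz":0,"spin":0},
    {"gripper":-1,"tx":0,"ty":0,"tz":0,"spin":0},
    {"gripper":-1,"tx":0,"ty":0,"tz":0,"spin":0},
    {"gripper":-1,"tx":0,"ty":0,"tz":0,"spin":0},
  ],
)

```text
clock: 15.52
position: [0.4736, -0.2259, 0.1213]
eef_rot: [3.124, 0.325, 0.001]
wrist_force: [0.9, -1.3, 0.5]
opening: 0.0075
```

move_arm(
  series=[
    {"gripper":-1,"tx":0,"ty":0,"tz":0,"spin":0},
    {"gripper":-1,"tx":0,"ty":0,"tz":0,"spin":0},
    {"gripper":-1,"tx":0,"ty":0,"tz":0,"spin":0},
  ],
)

```text
clock: 15.77
position: [0.4736, -0.2258, 0.121]
eef_rot: [3.124, 0.325, 0.001]
wrist_force: [0.1, -2.8, 0.5]
opening: 0.0076
```

```bash
python3 st.py; python3 -c "
from h import *
print(manip.get_state()['opening'],manip.get_state()['position'])"
```

```text
15.7667 rel [ 1.000e-01  2.030e+01 -1.209e+02] tool force [-0.5  2.7 -0.5]
0.007566878148841641 [ 0.47353472 -0.22578938  0.1209399 ]
```

move_arm(
  series=[
    {"gripper":-1,"tx":0,"ty":0,"tz":-1.0,"spin":0},
    {"gripper":-1,"tx":0,"ty":0,"tz":-1.0,"spin":0},
    {"gripper":-1,"tx":0,"ty":-1.0,"tz":0,"spin":0},
    {"gripper":-1,"tx":0,"ty":-1.0,"tz":0,"spin":0},
    {"gripper":-1,"tx":0,"ty":0,"tz":0,"spin":0},
  ],
)

```text
clock: 16.23
position: [0.4688, -0.2034, 0.1409]
eef_rot: [-3.123, -0.329, 0.0]
wrist_force: [-0.2, 0.8, -0.4]
opening: 0.0077
```

move_arm(
  series=[
    {"gripper":-1,"tx":0,"ty":0,"tz":0,"spin":0},
    {"gripper":-1,"tx":0,"ty":0,"tz":0,"spin":0},
  ],
)

```text
clock: 16.4
position: [0.4692, -0.2058, 0.1407]
eef_rot: [-3.125, -0.327, 0.0]
wrist_force: [-0.7, 0.5, -1.1]
opening: 0.0077
```

```bash
python3 st.py
python3 - <<'E'
from h import *
s=manip.get_state();print(s['position'],s['opening'])
a=grab('side','s11.png');b=grab('wrist','w11.png')
o=np.zeros((600,800,3),np.uint8);o[:384,:512]=b['image'][:,:,::-1]
o[:288,512:]=cv2.resize(a['image'][195:291,235:331],(288,288),interpolation=2)[:,:,::-1]
o[290:600,512:800]=cv2.resize(a['image'][205:236,240:269],(288,310),interpolation=2)[:,:,::-1];cv2.imwrite('pics/c11.png',o)
E
```

```text
16.4 rel [-1.000e-01 -2.000e-01 -1.407e+02] tool force [-0.6 -0.6  1.1]
[ 0.46917692 -0.20603541  0.14062944] 0.007939706551530885
```

View pics/c11.png

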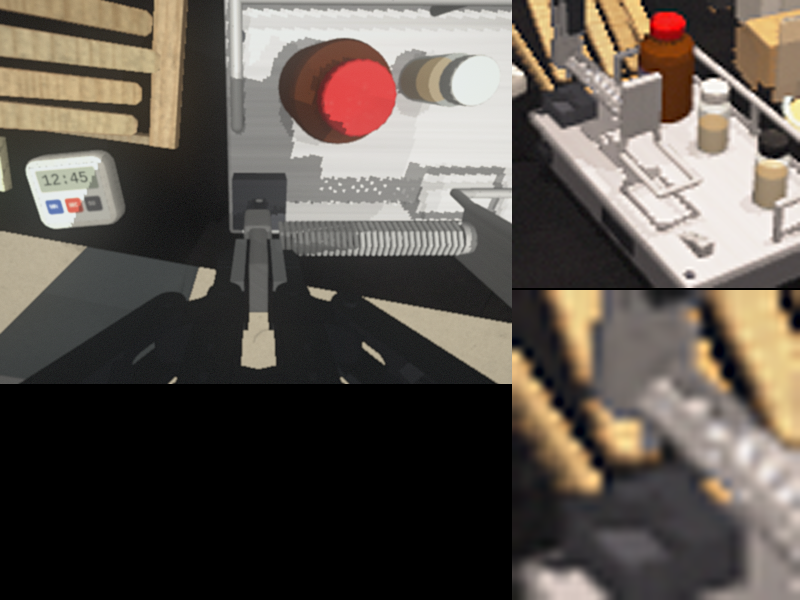

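Run:
```python
from h import *
s=manip.get_state();p=s['position'];M=R.from_rotvec(s['eef_rot']).as_matrix()
for f,z,P in(('w6.png',.0144,None),('w11.png',.0144,p),('w11.png',.019,p)):
  d=load(f);g=cv2.cvtColor(cv2.imread('pics/'+f),6).astype(int)
  if P is None: P=np.array([.47038582,-.20817319,.13263783])
  for u in(320,340,440,455):
    c=g[205:280,u];print(f,u,c[:60:2])
  for u,v in((320,238.),(450,237.5)): print('coil',M.T@(ray(d,u,v,P[2]-z)-P))
```

```text
w6.png 320 [135 165 191 194 196 196 193 196 200 199 149 104 112 111 112 111 123 122
 120 120 113 112  98  93  94  92  94 133  83  36]
w6.png 340 [196 182 195 196 196 195 195 195 200 197 118  91 106 113 113 114 130 134
 131 129 128 124 122 114  97  99 146 165  88  40]
w6.png 440 [221 217 217 216 214 163 145 140 147 216 113 103 120 132 127 108 116 116
 117 117 116 118 131 130 121 145 175 188  90  38]
w6.png 455 [231 226 228 225 226 204 146 139 139 188 133 128 114 102 121 145 192 201
 191 182 177 170 162 165 180 193 178 131  51  37]
coil [0.00298339 0.03244452 0.01439652]
coil [0.0032795  0.10024776 0.01439099]
w11.png 320 [193 196 198 196 194 200 198 194 117  97  97 114 119 108 122 123 126 126
 131 122 106  99  96 101 151 115  33  40  36  38]
w11.png 340 [195 196 197 196 195 202 201 196 135 109 111 104 100 106 108 100 102 103
 111 107 104 105  95  99 101  57  37  40  43  38]
w11.png 440 [228 226 229 228 151 139 144 172 113 108 114 127 131 142 160 151 143 134
 120 113 117 139 170 190 191  98  37  40  38  41]
w11.png 455 [228 225 227 195 139 140 146 205 119 131 126 109 108 173 204 207 211 211
 210 206 209 198 173 132 127  94  59  39  36  37]
coil [0.0030106  0.03238864 0.01439652]
coil [0.00334045 0.10019254 0.01439097]
w11.png 320 [193 196 198 196 194 200 198 194 117  97  97 114 119 108 122 123 126 126
 131 122 106  99  96 101 151 115  33  40  36  38]
w11.png 340 [195 196 197 196 195 202 201 196 135 109 111 104 100 106 108 100 102 103
 111 107 104 105  95  99 101  57  37  40  43  38]
w11.png 440 [228 226 229 228 151 139 144 172 113 108 114 127 131 142 160 151 143 134
 120 113 117 139 170 190 191  98  37  40  38  41]
w11.png 455 [228 225 227 195 139 140 146 205 119 131 126 109 108 173 204 207 211 211
 210 206 209 198 173 132 127  94  59  39  36  37]
coil [0.00065059 0.03333527 0.01899713]
coil [0.00099007 0.10311945 0.01899142]
```

Lateral offset is the same as at the first insertion, so I insert at the same spot.

move_arm(
  series=[
    {"gripper":-1,"tx":0,"ty":0,"tz":0.8,"spin":0},
    {"gripper":-1,"tx":0,"ty":0,"tz":0.8,"spin":0},
    {"gripper":-1,"tx":0,"ty":0,"tz":0.4,"spin":0},
    {"gripper":-1,"tx":0,"ty":0,"tz":0.3,"spin":0},
    {"gripper":-1,"tx":0,"ty":0,"tz":0,"spin":0},
  ],
)

```text
clock: 16.97
position: [0.4693, -0.2061, 0.117]
eef_rot: [-3.125, -0.326, 0.0]
wrist_force: [2.6, -1.5, -2.9]
opening: 0.0075
```

move_arm(
  series=[
    {"gripper":-1,"tx":0,"ty":0,"tz":0.3,"spin":0},
    {"gripper":-1,"tx":0,"ty":0,"tz":0.2,"spin":0},
    {"gripper":-1,"tx":0,"ty":0,"tz":0,"spin":0},
    {"gripper":-1,"tx":0,"ty":0,"tz":0,"spin":0},
  ],
)

```text
clock: 17.3
position: [0.4694, -0.2061, 0.1128]
eef_rot: [3.125, 0.326, 0.0]
wrist_force: [3.8, -2.4, -3.5]
opening: 0.0076
```

move_arm(
  series=[
    {"gripper":-1,"tx":0.05,"ty":0.02,"tz":0.3,"spin":0},
    {"gripper":-1,"tx":0,"ty":0,"tz":0.2,"spin":0},
    {"gripper":-1,"tx":0,"ty":0,"tz":0,"spin":0},
    {"gripper":-1,"tx":0,"ty":0,"tz":0,"spin":0},
  ],
)

```text
clock: 17.63
position: [0.4697, -0.2061, 0.1076]
eef_rot: [-3.125, -0.326, 0.001]
wrist_force: [1.7, -2.1, -2.6]
opening: 0.0076
```

move_arm(
  series=[
    {"gripper":-1,"tx":0,"ty":0,"tz":0.2,"spin":0},
    {"gripper":-1,"tx":0,"ty":0,"tz":0.1,"spin":0},
    {"gripper":-1,"tx":0,"ty":0,"tz":0,"spin":0},
    {"gripper":-1,"tx":0,"ty":0,"tz":0,"spin":0},
  ],
)

```text
clock: 17.97
position: [0.47, -0.2062, 0.1063]
eef_rot: [3.124, 0.325, 0.001]
wrist_force: [-10.0, 3.4, 37.8]
opening: 0.0077
```

37.8 N upwards at TCP z 0.106: the shoulder sits on the block. Release, then go to grip the push plate (centre 118 mm along).

move_arm(
  series=[
    {"gripper":-1,"tx":0,"ty":0,"tz":-0.1,"spin":0},
    {"gripper":-0.4,"tx":0,"ty":0,"tz":0,"spin":0},
    {"gripper":-0.4,"tx":0,"ty":0,"tz":0,"spin":0},
    {"gripper":-0.4,"tx":0,"ty":0,"tz":0,"spin":0},
    {"gripper":-0.4,"tx":0,"ty":0,"tz":0,"spin":0},
  ],
)

```text
clock: 18.38
position: [0.4696, -0.206, 0.1056]
eef_rot: [-3.124, -0.326, 0.001]
wrist_force: [-0.3, 0.2, 0.1]
opening: 0.0255
```

move_arm(
  series=[
    {"gripper":-0.4,"tx":0,"ty":0,"tz":-1.0,"spin":0},
    {"gripper":-0.4,"tx":0,"ty":0,"tz":-2.0,"spin":0},
    {"gripper":-0.4,"tx":0,"ty":0,"tz":-2.0,"spin":0},
    {"gripper":-0.4,"tx":0,"ty":0,"tz":-1.5,"spin":0},
    {"gripper":0,"tx":0,"ty":0,"tz":0,"spin":0},
  ],
)

```text
clock: 18.8
position: [0.471, -0.2065, 0.1741]
eef_rot: [3.123, 0.325, 0.006]
wrist_force: [0.6, 1.2, 1.3]
opening: 0.0368
```

move_arm(
  series=[
    {"gripper":0,"tx":0,"ty":3.0,"tz":0,"spin":0},
    {"gripper":0,"tx":0,"ty":3.0,"tz":0,"spin":0},
    {"gripper":0,"tx":0,"ty":3.0,"tz":0,"spin":0},
    {"gripper":0,"tx":0,"ty":2.8,"tz":0,"spin":0},
    {"gripper":0,"tx":0,"ty":0,"tz":0,"spin":0},
  ],
)

```text
clock: 19.22
position: [0.4937, -0.3269, 0.1707]
eef_rot: [3.124, 0.318, -0.0]
wrist_force: [-0.9, -0.2, 0.4]
opening: 0.0424
```

move_arm(
  series=[
    {"gripper":0,"tx":0,"ty":0,"tz":0,"spin":0},
    {"gripper":0,"tx":0,"ty":0,"tz":0,"spin":0},
  ],
)

```text
clock: 19.38
position: [0.4939, -0.321, 0.1706]
eef_rot: [-3.124, -0.326, 0.001]
wrist_force: [-0.9, 0.3, -0.4]
opening: 0.0425
```

```bash
python3 st.py
python3 - <<'E'
from h import *
a=grab('side','s12.png');b=grab('wrist','w12.png')
o=np.zeros((384,800,3),np.uint8);o[:384,:512]=b['image'][:,:,::-1]
o[:288,512:]=cv2.resize(a['image'][195:291,235:331],(288,288),interpolation=2)[:,:,::-1];cv2.imwrite('pics/c12.png',o)
E
```

```text
19.3833 rel [   0.3  117.5 -170.7] tool force [-0.8 -0.5  0.4]
```

View pics/c12.png

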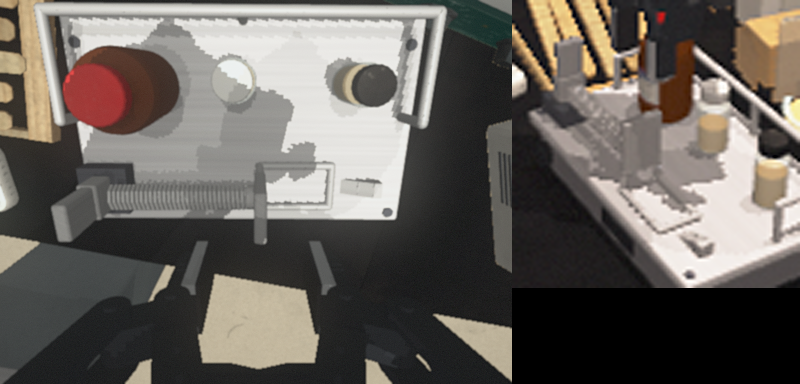

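Pin is seated again, tab and plate upright, plate (col 260) centred between the fingers (mid col 258). Descend and grip the plate.

move_arm(
  series=[
    {"gripper":0,"tx":0,"ty":0,"tz":2.0,"spin":0},
    {"gripper":0,"tx":0,"ty":0,"tz":2.0,"spin":0},
    {"gripper":0,"tx":0,"ty":0,"tz":1.5,"spin":0},
    {"gripper":0,"tx":0,"ty":0,"tz":1.0,"spin":0},
    {"gripper":0,"tx":0,"ty":0,"tz":0,"spin":0},
  ],
)

```text
clock: 19.95
position: [0.4935, -0.3205, 0.1042]
eef_rot: [-3.123, -0.327, 0.003]
wrist_force: [-0.4, 0.1, -0.3]
opening: 0.0429
```

move_arm(
  series=[
    {"gripper":-1,"tx":0,"ty":0,"tz":0,"spin":0},
    {"gripper":-1,"tx":0,"ty":0,"tz":0,"spin":0},
    {"gripper":-1,"tx":0,"ty":0,"tz":0,"spin":0},
    {"gripper":-1,"tx":0,"ty":0,"tz":0,"spin":0},
    {"gripper":-1,"tx":0,"ty":0,"tz":0,"spin":0},
  ],
  force=80,
)

```text
clock: 20.37
position: [0.4946, -0.3217, 0.1067]
eef_rot: [3.124, 0.326, 0.002]
wrist_force: [-0.2, 1.7, 8.1]
opening: 0.0061
```

move_arm(
  series=[
    {"gripper":-1,"tx":0,"ty":0,"tz":0,"spin":0},
    {"gripper":-1,"tx":0,"ty":0,"tz":0,"spin":0},
    {"gripper":-1,"tx":0,"ty":0,"tz":0,"spin":0},
  ],
)

```text
clock: 20.62
position: [0.4946, -0.3217, 0.1067]
eef_rot: [3.124, 0.326, 0.002]
wrist_force: [-0.6, 0.8, 7.3]
opening: 0.006
```

```bash
python3 st.py; python3 -c "
from h import *
print(manip.get_state()['opening'])"
```

```text
20.6167 rel [   1.1  118.5 -106.6] tool force [-0.5 -0.9 -7.3]
0.006215816731629249
```

move_arm(
  series=[
    {"gripper":-1,"tx":0,"ty":0.2,"tz":-0.4,"spin":0},
    {"gripper":-1,"tx":0,"ty":0.2,"tz":-0.4,"spin":0},
    {"gripper":-1,"tx":0,"ty":0.2,"tz":0,"spin":0},
    {"gripper":-1,"tx":0,"ty":0,"tz":0,"spin":0},
    {"gripper":-1,"tx":0,"ty":0,"tz":0,"spin":0},
  ],
)

```text
clock: 21.08
position: [0.4953, -0.3274, 0.1137]
eef_rot: [-3.124, -0.325, 0.0]
wrist_force: [0.2, 2.3, -0.1]
opening: 0.006
```

move_arm(
  series=[
    {"gripper":-1,"tx":0,"ty":0.3,"tz":0,"spin":0},
    {"gripper":-1,"tx":0,"ty":0.3,"tz":0,"spin":0},
    {"gripper":-1,"tx":0,"ty":0,"tz":0,"spin":0},
  ],
)

```text
clock: 21.33
position: [0.4966, -0.3338, 0.1136]
eef_rot: [-3.125, -0.325, 0.0]
wrist_force: [-0.3, 3.6, -1.3]
opening: 0.0058
```

```bash
python3 st.py
```

```text
21.3333 rel [   0.3  130.7 -113.6] tool force [ 0.5 -3.5  1.3]
```

Force 3.6 N at 12 mm stretch matches the spring law; the pin is holding. Continue.

move_arm(
  series=[
    {"gripper":-1,"tx":0,"ty":0.4,"tz":0,"spin":0},
    {"gripper":-1,"tx":0,"ty":0.4,"tz":0,"spin":0},
    {"gripper":-1,"tx":0,"ty":0.4,"tz":-0.1,"spin":0},
    {"gripper":-1,"tx":0,"ty":0,"tz":0,"spin":0},
  ],
)

```text
clock: 21.72
position: [0.499, -0.3457, 0.1147]
eef_rot: [-3.125, -0.325, 0.0]
wrist_force: [-0.5, 5.4, -2.3]
opening: 0.006
```

move_arm(
  series=[
    {"gripper":-1,"tx":0,"ty":0.4,"tz":0,"spin":0},
    {"gripper":-1,"tx":0,"ty":0.4,"tz":0,"spin":0},
    {"gripper":-1,"tx":0,"ty":0,"tz":0,"spin":0},
    {"gripper":-1,"tx":0,"ty":0,"tz":0,"spin":0},
  ],
)

```text
clock: 22.05
position: [0.5003, -0.3474, 0.1149]
eef_rot: [-3.116, -0.329, 0.004]
wrist_force: [-11.1, 36.6, 23.8]
opening: 0.0061
```

```bash
python3 st.py
```

```text
22.05 rel [   0.6  143.8 -116. ] tool force [ -3.3 -38.3 -23.4]
```

Jammed on the ramp at the expected height. Back off a little, lift about 3 mm more (pin still about 5 mm in), then go over.

move_arm(
  series=[
    {"gripper":-1,"tx":0,"ty":-0.5,"tz":0,"spin":0},
    {"gripper":-1,"tx":0,"ty":-0.5,"tz":0,"spin":0},
    {"gripper":-1,"tx":0,"ty":0,"tz":0,"spin":0},
    {"gripper":-1,"tx":0,"ty":0,"tz":0,"spin":0},
  ],
)

```text
clock: 22.43
position: [0.4987, -0.3426, 0.1148]
eef_rot: [-3.124, -0.326, 0.0]
wrist_force: [-0.8, 4.8, -1.1]
opening: 0.0062
```

```bash
python3 st.py
```

```text
22.4333 rel [   0.5  139.7 -114.9] tool force [ 0.2 -4.9  1.1]
```

move_arm(
  series=[
    {"gripper":-1,"tx":0,"ty":0,"tz":-0.2,"spin":0},
    {"gripper":-1,"tx":0,"ty":0,"tz":-0.1,"spin":0},
    {"gripper":-1,"tx":0,"ty":0.3,"tz":0,"spin":0},
    {"gripper":-1,"tx":0,"ty":0.3,"tz":0,"spin":0},
    {"gripper":-1,"tx":0,"ty":0,"tz":0,"spin":0},
  ],
)

```text
clock: 22.9
position: [0.4997, -0.3492, 0.1176]
eef_rot: [-3.124, -0.325, 0.001]
wrist_force: [-1.6, 6.1, -3.4]
opening: 0.0058
```

move_arm(
  series=[
    {"gripper":-1,"tx":0,"ty":0.3,"tz":0,"spin":0},
    {"gripper":-1,"tx":0,"ty":0.3,"tz":0,"spin":0},
    {"gripper":-1,"tx":0,"ty":0,"tz":0,"spin":0},
  ],
)

```text
clock: 23.15
position: [0.501, -0.3548, 0.1176]
eef_rot: [-3.124, -0.326, 0.001]
wrist_force: [-0.9, 6.4, -1.3]
opening: 0.006
```

```bash
python3 st.py
```

```text
23.15 rel [   0.4  152.1 -117.7] tool force [ 0.4 -6.5  1.3]
```

Clean so far (6.5 N). Continue to about 164 mm.

move_arm(
  series=[
    {"gripper":-1,"tx":0,"ty":0.3,"tz":0,"spin":0},
    {"gripper":-1,"tx":0,"ty":0.3,"tz":0,"spin":0},
    {"gripper":-1,"tx":0,"ty":0,"tz":0,"spin":0},
  ],
)

```text
clock: 23.45
position: [0.5021, -0.3605, 0.1175]
eef_rot: [-3.124, -0.326, 0.001]
wrist_force: [-1.8, 7.3, -3.8]
opening: 0.0061
```

move_arm(
  series=[
    {"gripper":-1,"tx":0,"ty":0.3,"tz":0,"spin":0},
    {"gripper":-1,"tx":0,"ty":0.3,"tz":0,"spin":0},
    {"gripper":-1,"tx":0,"ty":0,"tz":0,"spin":0},
  ],
)

```text
clock: 23.7
position: [0.5033, -0.3662, 0.1174]
eef_rot: [-3.123, -0.326, 0.001]
wrist_force: [-1.1, 9.2, -2.9]
opening: 0.006
```

```bash
python3 st.py
```

```text
23.7 rel [ 1.000e-01  1.636e+02 -1.176e+02] tool force [ 0.8 -9.3  3. ]
```

Bar is about 4–5 mm past the face, pull 9.3 N as expected. Lower.

move_arm(
  series=[
    {"gripper":-1,"tx":0,"ty":0,"tz":0.3,"spin":0},
    {"gripper":-1,"tx":0,"ty":0,"tz":0.3,"spin":0},
    {"gripper":-1,"tx":0,"ty":0,"tz":0,"spin":0},
    {"gripper":-1,"tx":0,"ty":0,"tz":0,"spin":0},
  ],
)

```text
clock: 24.08
position: [0.5034, -0.3656, 0.1114]
eef_rot: [-3.123, -0.326, 0.001]
wrist_force: [-0.5, 9.4, -0.3]
opening: 0.0061
```

```bash
python3 st.py
```

```text
24.0833 rel [   0.3  163.  -111.7] tool force [ 1.5 -9.3  0.3]
```

move_arm(
  series=[
    {"gripper":-1,"tx":0,"ty":0,"tz":0.2,"spin":0},
    {"gripper":-1,"tx":0,"ty":0,"tz":0.2,"spin":0},
    {"gripper":-1,"tx":0,"ty":0,"tz":0,"spin":0},
    {"gripper":-1,"tx":0,"ty":0,"tz":0,"spin":0},
  ],
)

```text
clock: 24.47
position: [0.5036, -0.3658, 0.108]
eef_rot: [-3.124, -0.326, 0.0]
wrist_force: [-1.9, 9.1, 4.8]
opening: 0.0061
```

move_arm(
  series=[
    {"gripper":-1,"tx":0,"ty":0,"tz":0.1,"spin":0},
    {"gripper":-1,"tx":0,"ty":0,"tz":0,"spin":0},
    {"gripper":-1,"tx":0,"ty":0,"tz":0,"spin":0},
  ],
)

```text
clock: 24.72
position: [0.5038, -0.3656, 0.1076]
eef_rot: [-3.123, -0.326, -0.0]
wrist_force: [-5.3, 12.1, 15.2]
opening: 0.0062
```

```bash
python3 st.py;  python3 - <<'E'
from h import *
a=grab('side','s13.png');b=grab('wrist','w13.png')
o=np.zeros((384,800,3),np.uint8);o[:384,:512]=b['image'][:,:,::-1]
o[:288,512:]=cv2.resize(a['image'][195:291,235:331],(288,288),interpolation=2)[:,:,::-1];cv2.imwrite('pics/c13.png',o)
E
```

```text
24.7167 rel [   0.8  163.2 -107.8] tool force [ -2.7 -13.  -15.2]
```

View pics/c13.png

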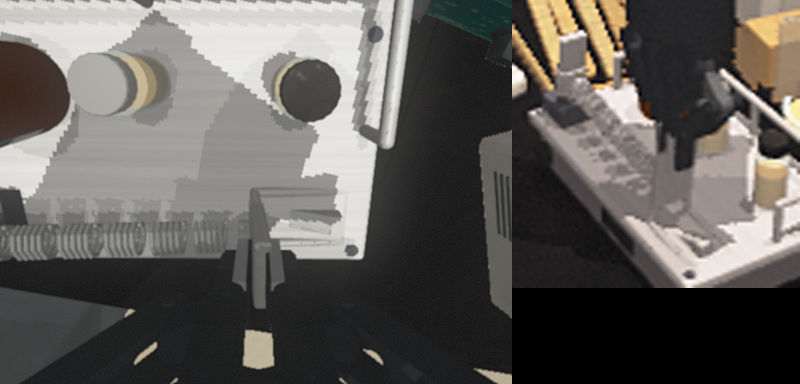

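The wrist view shows the eye (250–345, 190–245) around the post with its far bar beyond the post; the downward contact shows it is seated. Ease back until the bar bears on the face, then release.

move_arm(
  series=[
    {"gripper":-1,"tx":0,"ty":-0.2,"tz":0,"spin":0},
    {"gripper":-1,"tx":0,"ty":-0.2,"tz":0,"spin":0},
    {"gripper":-1,"tx":0,"ty":0,"tz":0,"spin":0},
    {"gripper":-1,"tx":0,"ty":0,"tz":0,"spin":0},
  ],
)

```text
clock: 25.2
position: [0.5032, -0.3628, 0.1076]
eef_rot: [3.124, 0.326, 0.002]
wrist_force: [-1.5, 5.5, 9.3]
opening: 0.0064
```

```bash
python3 st.py
```

```text
25.2 rel [   1.   160.5 -107.5] tool force [-0.3 -5.7 -9.3]
```

move_arm(
  series=[
    {"gripper":-1,"tx":0,"ty":-0.1,"tz":0.05,"spin":0},
    {"gripper":-1,"tx":0,"ty":0,"tz":0,"spin":0},
    {"gripper":-0.5,"tx":0,"ty":0,"tz":0,"spin":0},
    {"gripper":-0.5,"tx":0,"ty":0,"tz":0,"spin":0},
    {"gripper":-0.5,"tx":0,"ty":0,"tz":0,"spin":0},
  ],
)

```text
clock: 25.67
position: [0.5025, -0.3622, 0.1064]
eef_rot: [3.124, 0.325, 0.0]
wrist_force: [-0.1, 0.2, 0.5]
opening: 0.0215
```

move_arm(
  series=[
    {"gripper":-0.5,"tx":0,"ty":0,"tz":0,"spin":0},
    {"gripper":-0.5,"tx":0,"ty":0,"tz":-1.0,"spin":0},
    {"gripper":-0.5,"tx":0,"ty":0,"tz":-2.0,"spin":0},
    {"gripper":-0.5,"tx":0,"ty":0,"tz":-3.0,"spin":0},
    {"gripper":-0.5,"tx":0,"ty":0,"tz":-3.0,"spin":0},
  ],
)

```text
clock: 26.08
position: [0.5022, -0.3615, 0.1977]
eef_rot: [-3.124, -0.326, 0.001]
wrist_force: [0.5, -0.6, 0.5]
opening: 0.021
```

move_arm(
  series=[
    {"gripper":-0.5,"tx":-3.0,"ty":-1.5,"tz":-2.0,"spin":0},
    {"gripper":-0.5,"tx":-3.0,"ty":-1.5,"tz":0,"spin":0},
    {"gripper":-0.5,"tx":0,"ty":-1.5,"tz":0,"spin":0},
    {"gripper":-0.5,"tx":0,"ty":0,"tz":0,"spin":0},
    {"gripper":-0.5,"tx":0,"ty":0,"tz":0,"spin":0},
  ],
)

```text
clock: 26.5
position: [0.4348, -0.33, 0.2174]
eef_rot: [3.124, 0.326, 0.002]
wrist_force: [0.1, -0.4, 0.2]
opening: 0.0214
```

```bash
python3 st.py;  python3 - <<'E'
from h import *
a=grab('side','s14.png');b=grab('wrist','w14.png')
o=np.zeros((600,800,3),np.uint8);o[:384,:512]=b['image'][:,:,::-1]
o[:288,512:]=cv2.resize(a['image'][195:291,235:331],(288,288),interpolation=2)[:,:,::-1]
o[290:600,512:800]=cv2.resize(a['image'][205:236,240:269],(288,310),interpolation=2)[:,:,::-1]
u,v=proj(b,[.512,-.405,.065]).astype(int);print(u-40,v-18);c=b['image'][v-18:v+18,u-40:u+40];o[386:600,:475]=cv2.resize(c,(475,214),interpolation=2)[:,:,::-1]
cv2.imwrite('pics/c14.png',o)
E
```

```text
26.5 rel [ -59.2  114.4 -217.3] tool force [ 0.1  0.5 -0.2]
321 86
```

View pics/c14.png

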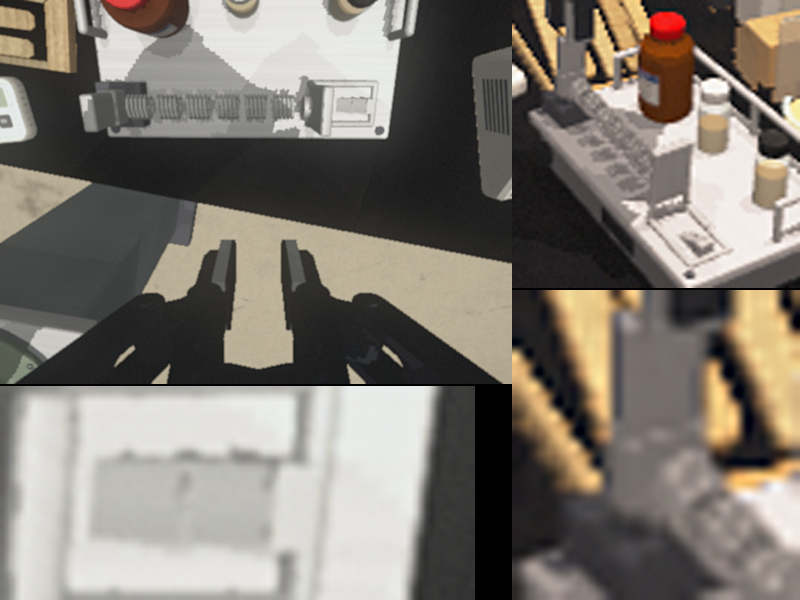

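The eye's far crossbar bears on the post's sheer face, the coil is stretched and stays, and the vials and bottle stand in place. I'll check the pin's depth numerically against the earlier fully seated image.

Run:
```python
from h import *
A={f:cv2.imread('pics/'+f+'.png')for f in('s12','s8','s14')}
p=[.4693,-.206,.059];d=load('s14.png')
print('tab top px',proj(d,[.4693,-.206,.133]),'px/cm z',proj(d,[.4693,-.206,.143])-proj(d,[.4693,-.206,.133]))
for f in('s8','s12'):
  t=A[f][205:226,246:266]  # tab
  t=cv2.resize(t,None,fx=4,fy=4,interpolation=2)
  for g in('s8','s14'):
    S=cv2.resize(A[g][195:236,236:276],None,fx=4,fy=4,interpolation=2)
    r=cv2.matchTemplate(S,t,cv2.TM_CCOEFF_NORMED);_,m,_,l=cv2.minMaxLoc(r);print(f,g,m,(l[0]/4-10,l[1]/4-10))
# wrist: tab size + bar position
d=load('w14.png')
for n,u,v,z in(('bar inner',321+283/5.94,86+115/5.94,.062),('post top edge',321+275/5.94,86+115/5.94,.069)):print(n,ray(d,u,v,z))
```

```text
tab top px [254.12207897 208.65492151] px/cm z [-0.07561361 -3.37298568]
s8 s8 0.9983869194984436 (0.0, 0.0)
s8 s14 0.7152091264724731 (0.0, 0.0)
s12 s8 0.9217736124992371 (0.0, 0.0)
s12 s14 0.7901763319969177 (0.0, 0.0)
bar inner [ 0.51231141 -0.41218164  0.062     ]
post top edge [ 0.51218772 -0.4087413   0.069     ]
```

No shift within a pixel fraction. As a direct check I'll touch the tab's top with closed fingers: contact at z≈0.133 means fully seated.

move_arm(
  series=[
    {"gripper":-1,"tx":2.0,"ty":-3.8,"tz":0,"spin":0},
    {"gripper":-1,"tx":2.0,"ty":-3.8,"tz":0,"spin":0},
    {"gripper":-1,"tx":2.0,"ty":-3.8,"tz":0,"spin":0},
    {"gripper":-1,"tx":0,"ty":0,"tz":0,"spin":0},
    {"gripper":-1,"tx":0,"ty":0,"tz":3.0,"spin":0},
  ],
)

```text
clock: 27.07
position: [0.4724, -0.2084, 0.1898]
eef_rot: [3.121, 0.332, 0.01]
wrist_force: [2.6, -2.3, -0.5]
opening: -0.0001
```

move_arm(
  series=[
    {"gripper":-1,"tx":0,"ty":0,"tz":2.5,"spin":0},
    {"gripper":-1,"tx":0,"ty":0,"tz":1.5,"spin":0},
    {"gripper":-1,"tx":0,"ty":0,"tz":0,"spin":0},
    {"gripper":-1,"tx":0,"ty":0,"tz":0,"spin":0},
  ],
)

```text
clock: 27.4
position: [0.4688, -0.2099, 0.146]
eef_rot: [-3.124, -0.326, 0.002]
wrist_force: [-0.3, -0.7, -0.3]
opening: 0.0001
```

```bash
python3 st.py
```

```text
27.4 rel [  -1.4    3.6 -146. ] tool force [-0.4  0.6  0.3]
```

move_arm(
  series=[
    {"gripper":-1,"tx":0.1,"ty":-0.25,"tz":0.5,"spin":0},
    {"gripper":-1,"tx":0,"ty":0,"tz":0.4,"spin":0},
    {"gripper":-1,"tx":0,"ty":0,"tz":0.2,"spin":0},
    {"gripper":-1,"tx":0,"ty":0,"tz":0,"spin":0},
    {"gripper":-1,"tx":0,"ty":0,"tz":0,"spin":0},
  ],
)

```text
clock: 27.87
position: [0.4693, -0.2072, 0.1354]
eef_rot: [3.124, 0.326, 0.0]
wrist_force: [0.0, -0.0, -0.0]
opening: 0.0002
```

move_arm(
  series=[
    {"gripper":-1,"tx":0,"ty":0,"tz":0.15,"spin":0},
    {"gripper":-1,"tx":0,"ty":0,"tz":0,"spin":0},
    {"gripper":-1,"tx":0,"ty":0,"tz":0,"spin":0},
  ],
)

```text
clock: 28.12
position: [0.4692, -0.2072, 0.1338]
eef_rot: [3.125, 0.326, 0.0]
wrist_force: [0.6, 0.4, 1.0]
opening: -0.0
```

No contact down to z = 0.134, so the tab's top is at its seated height (pin about 15 mm or more down). Retreat and hand in.

move_arm(
  series=[
    {"gripper":-1,"tx":0,"ty":0,"tz":-3.0,"spin":0},
    {"gripper":-1,"tx":0,"ty":0,"tz":-4.0,"spin":0},
    {"gripper":-1,"tx":0,"ty":0,"tz":-3.0,"spin":0},
    {"gripper":-1,"tx":0,"ty":0,"tz":0,"spin":0},
    {"gripper":-1,"tx":0,"ty":0,"tz":0,"spin":0},
  ],
)

```text
clock: 28.53
position: [0.4698, -0.2076, 0.2352]
eef_rot: [3.123, 0.325, 0.004]
wrist_force: [-0.8, 1.5, -0.8]
opening: 0.0
```

```bash
python3 st.py
python3 - <<'E'
from h import *
a=grab('side','s15.png');b=cv2.imread('pics/s14.png');c=cv2.imread('pics/s15.png')
print('eye/post region diff',cv2.absdiff(b[240:290,280:330],c[240:290,280:330]).mean())
print(manip.finish_job())
E
```

```text
28.5333 rel [   0.7    2.1 -235.2] tool force [-0.5 -1.6  0.7]
eye/post region diff 4.620666666666667
the job is handed in; nothing more can be done
None
```

The spring is fitted, and I handed the job in at about 28.6 s of the 58 s. The pin is in the hole, the eye's crossbar sits behind the post's sheer face, and the spring holds its tension on its own. The hand-in reported no verdict.

- **First try failed:** I pushed the eye end with closed fingers. The eye jammed at the foot of the ramp and the pin popped out of the hole.
- **What worked:** I put the pin back in (37.8 N upward on the wrist when the shoulder met the block). Then I gripped the push plate, lifted about 11 mm so that by reckoning the pin stayed about 5 mm in the hole, and stretched the spring 45 mm. I lowered the eye behind the post and let go. One attempt at the ramp with less lift jammed at 38 N sideways and 24 N up, so I backed off and lifted 3 mm more.

Last checks:
- **Eye:** the wrist picture shows the post inside the eye with the far crossbar against the sheer face. Its height was not measured directly. At release the plate was at the same height (TCP 0.106 m) as when I gripped it with the spring seated.
- **Pin:** the closed fingers met nothing down to z = 0.134 m over the tab, whose seated top should be at 0.133 m. That puts the pin about 15 mm or more deep.
- **Vials and bottle:** upright and apparently unmoved in the pictures taken after release.
- **Inconclusive:** the side-image match on the tab showed no shift, but its score was only 0.7–0.8 and the background may have driven it. The last before/after difference at the eye (4.6 grey levels) was not explained by a closer look.

I viewed 17 pictures, against the budget of 10, mostly because of the popped pin.

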